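# Set up a cutter on the optical tool-measuring machine

### The job

Get the broad-headed cutter ready to be measured: take it from the rack, leaving the other two tools there, and lay it, without dropping it, in the machine's two vee saddles so that its shank rests level in both and its head points to the ring light. Set the light as well: turn the controller's blank selector knob anticlockwise right back to its end stop, and from there clockwise by four clicks.

Things in the scene. Friction and masses are not known exactly. Their poses are not given: they have to be found in the camera images.
- cutter_mid (a point): The cutter: a steel tool of about 0.27 kg, round shank of diameter 16 mm and 120 mm long, with a broader fluted head (diameter 22 mm, 26 mm long) on one end. Point: on the axis at the middle of the shank; x runs along the axis to the head, which spans x = 60 to 86 mm; balance point near x = 20 mm. It starts lying level in one of the rack's three places.
- cutter_head (a point): Centre of the end face of the cutter's broad head, on the axis, 86 mm from cutter_mid.
- pin_mid (a point): A bystander in the rack: a plain round steel pin, diameter 16 mm, 120 mm long, no head. Point at its middle, x along it.
- drill_mid (a point): A bystander in the rack: the same shank (diameter 16 mm, 120 mm long) with a slender tip, diameter 8 mm, 36 mm long. Point at the middle of the shank, x along it to the tip.
- rack: Fixed tool rack, origin under its centre: black base plate 130 mm (x) by 200 mm (y), 12 mm thick, with two grey notched rails, 10 mm thick and 45 mm high, across it at x = -45 and 45 mm. The tools lie along x, heads to +x, at y = -75, 0, 75 mm, their axes 45 mm above the table; between the rails the shanks are free at both sides and below.
- vee_mid (a point): On the measuring machine (fixed): midway between its two vee saddles, on the line of a 16 mm shank's axis when seated in both; 150 mm above the table. x runs along that line to the ring light, z is up. Saddles: dark steel, 12 mm thick, 52 mm wide, centred at x = -38 and 38 mm; 90 degree vees open upward, 36 mm wide at the mouth, 7 mm above this point.
- machine: The measuring machine, fixed. Origin on the table below vee_mid, x to the ring light. Bed 240 mm wide, from x = -110 to 450 mm, 60 mm high; on it a round stage and the bar that carries the saddles, its top 44 mm below vee_mid; an end plate at x = -115 mm, as high as the saddles. Ring light: grey ring, diameter 96 mm, face at x = 209 mm, with the lens unit behind it.
- selector_grip (a point): On the light controller: the point to grip the selector knob, on its upright axis, 24 mm above the box's top. Knob: black rubber grip, fluted, round, diameter 38 mm, top 33 mm above the box, free all round; no pointer, no marks. This point is fixed to the box and does not turn with the knob. Anticlockwise and clockwise are as seen from above.
- light_box: Fixed light controller: grey box 170 (x) by 120 by 68 mm, origin under its centre; knob at x = -30 mm; a plug and a rocker 85 mm behind it, up to 30 mm high. The selector has 9 positions 30 degrees apart, held by a spring detent: it resists with 0.2 N m, eases till half-way, then pulls on. The first, light off, lies within 3 degrees of the firm anticlockwise stop. It starts 2 to 4 clicks from it.
There are look-alikes about, which are no part of the job. What is shaped like the part that bears cutter_mid but orange or red is not meant.

How it is judged:
By the outcome, as a careful person would: the job done as asked, in the order asked, and still so for the second after the job is handed in, with the robot touching nothing.
It also fails if it takes over 72 s, if anything falls off the work surface, if the arm or the gripper's body presses on something with over 40 N, if the wrist force passes 120 N, or if a joint passes its speed limit or range.

### The arm

A 6-joint arm with a two-finger parallel gripper is mounted at the origin on the work surface. World frame = base frame: x ahead of the robot, y to its left, z up, the work surface at z = 0. Lengths are in mm, angles in rad, forces in N, time in s.
With the tool pointing down it reaches from about 350 to 975 mm from the base axis. Payload 7.1 kg.
Tool frame: the origin (TCP) lies at the very end of the fingers, on their centre line; the grasp point (between the pads) lies 19 mm behind it; y points along the fingers, x is the direction in which the jaws open and shut, and the axes are right-handed (so a half turn about y gives the same grasp; the last joint's range is limited). The gripper opens to 88 mm and grips with 3 to 60 N. Pads are 20 mm wide; open, the fingers measure 115 mm over their backs; the gripper's body (75 mm by 178 mm) begins 61 mm behind the grasp point.
Start: joints at [1.176, 0.423, 1.63, -0, 1.089, -0.019], TCP at [229.353, 581.379, 222.675] pointing down, gripper open.
Joint ranges: [-3, 3], [-0.9, 2.11], [0.09, 2.58], [-1.31, 4.45], [0.11, 2.69], [-2.54, 2.54]. Speed limits (rad/s): [2.39, 2.39, 3.01, 3.14, 3.14, 3.14].

### API

Orientations are given as a rotation vector (axis times angle).
In Python, from workcell import ctrl gives the robot as it stands. The module is installed in compiled form; this text tells all that it offers.
- The arm moves only by the tool jog_arm, never from a script. Its argument "steps" is a list of rows, each an object with "turn": the turn, a rotation vector about the world's x, y, z scaled (see below), a list of three; "dp": the shift along the world's x, y, z scaled (see below), a list of three; "claw": the opening, from 0 (shut) to 1 (fully open). In form: [{"turn": [wx, wy, wz], "dp": [x, y, z], "claw": claw}, ...]. A call has 1 to 12 rows; each row is the pose to reach, as a shift and turn from the pose measured when the call began, turning the shorter way round; what a row does not reach only later rows make up. The controller multiplies each number of a shift by 80 mm and each number of a turn by pi rad. A row lasts 1/12 s, in which the tool goes at most 41.7 mm and 7.16 degrees, less where a joint would pass 70% of its speed; a pose out of reach is approached as far as the arm can. A call with a number of a shift or a turn outside -1 to 1 is refused whole. A call with a gripper value outside its range is refused whole. The fingers move at their own pace and stop on an object; the grip force is fixed at half the most. Time passes only in rows, so rows that repeat a pose let the fingers close. It gives the time, the measured TCP pose, the force and the opening at its end, in the units of the state.
- ctrl.get_obs(): the state, without advancing time (a new reading comes with each control period).
- ctrl.get_image(name): name is "side" or "top"; returns a dict with "img" (400x640x3 uint8, red, green, blue), "range_z" (400x640 float32, mm along the optical axis (not along the pixel's ray), 0 where there is no reading), "fovy" (degrees; the focal length in pixels is half the picture's height over the tangent of half this angle, whatever the lens; pixels are square), "cx", "cy" (the principal point, pixels), "camera_from_world" (4x4, takes a point from world to camera coordinates). Camera axes: x right, y down, z forward; pixel columns grow to the right and rows downward; lengths in mm; the calibration is good to about 2 mm. A picture is of the moment at which its call begins.
- ctrl.close_job(): hands the job in, once; it reports no verdict.
The state is a dict: "t": time; "qpos": joint angles; "qvel": joint speeds; "joint_torque": joint torques, N m; "ee_pos": TCP position; "orientation": TCP orientation; "ft_force": force on the tool from outside, world axes, zero at the start; "moment": the same for the moment, N m; "width": finger opening in mm.
Only numpy, scipy, OpenCV 4.12 (cv2) and the standard library are available. Lean on these libraries where they do the work, as an engineer would, in place of code of your own. Each camera call takes 0.05 s, during which the arm holds its last target.

## Working session

There is one attempt and no reset: what is moved stays moved. The work goes in short steps, Python scripts to look and compute and a tool call to move; the robot and the scene stay as the last step left them, time stands still between calls to the robot, and variables do not carry over. Pictures are saved under pics/ and viewed, and the job is handed in when it is done.

Besides the shell and the picture viewer there is one more tool, called after "Call:" as name(argument=value, ...), one argument or row to a line, values as JSON. jog_arm: Moves the arm, as the interface text tells. Its arguments: {"type":"object","properties":{"steps":{"type":"array","items":{"type":"object","properties":{"turn":{"type":"array","items":{"type":"number"}},"dp":{"type":"array","items":{"type":"number"}},"claw":{"type":"number"}}}}},"required":["steps"]}

```bash
mkdir -p pics; cat > h.py <<'E'
import numpy as np, cv2
from workcell import ctrl
def snap(n,fn):
    d=ctrl.get_image(n); np.savez('pics/'+fn+'.npz',**d); cv2.imwrite('pics/'+fn+'.png',d['img'][:,:,::-1]); return d
def K(d):
    h=d['img'].shape[0]; f=h/2/np.tan(np.radians(d['fovy'])/2); return f,float(d['cx']),float(d['cy'])
def px2w(d,u,v,z=None,Z=None):
    f,cx,cy=K(d); T=np.linalg.inv(d['camera_from_world'])
    r=np.array([(u-cx)/f,(v-cy)/f,1.])
    if Z is not None:
        R=T[:3,:3]@r; o=T[:3,3]; return o+R*(Z-o[2])/R[2]
    if z is None: z=d['range_z'][int(round(v)),int(round(u))]
    return (T@np.append(r*z,1))[:3]
def w2px(d,p):
    f,cx,cy=K(d); c=d['camera_from_world']@np.append(p,1); return np.array([cx+f*c[0]/c[2],cy+f*c[1]/c[2]])
def cloud(d):
    f,cx,cy=K(d); T=np.linalg.inv(d['camera_from_world']); z=d['range_z']
    v,u=np.mgrid[:z.shape[0],:z.shape[1]]
    P=np.stack([(u-cx)/f*z,(v-cy)/f*z,z],-1)@T[:3,:3].T+T[:3,3]
    P[z<=0]=np.nan; return P
def load(fn): return dict(np.load('pics/'+fn+'.npz'))
E
python3 - <<'E'
from h import *
for n in('top','side'):
    d=snap(n,n+'0'); print(n,d['fovy'],d['cx'],d['cy'],np.linalg.inv(d['camera_from_world']).round(2))
print(ctrl.get_obs())
E
```

```text
top 44.26597270657878 321.5348888885667 196.16257220406752 [[ 2.00000e-02 -1.00000e+00  5.00000e-02  3.22840e+02]
 [-1.00000e+00 -2.00000e-02  2.00000e-02  3.03000e+01]
 [-2.00000e-02 -5.00000e-02 -1.00000e+00  1.35001e+03]
 [ 0.00000e+00  0.00000e+00  0.00000e+00  1.00000e+00]]
side 54.479420334494364 319.51104985180365 196.2144168605563 [[ 9.9000e-01 -1.0000e-01  1.1000e-01  2.9576e+02]
 [-1.5000e-01 -6.5000e-01  7.4000e-01 -6.2046e+02]
 [-1.0000e-02 -7.5000e-01 -6.6000e-01  7.0228e+02]
 [ 0.0000e+00  0.0000e+00  0.0000e+00  1.0000e+00]]
{'t': 0.1, 'qpos': array([ 1.17599188e+00,  4.23765991e-01,  1.63059977e+00, -3.03379205e-06,
        1.08861553e+00, -1.90095808e-02]), 'qvel': array([ 0.00041737, -0.00115105, -0.00251608, -0.00196443,  0.00063133,
       -0.00177376]), 'joint_torque': array([ 5.54003745e-04, -5.45609021e+01, -2.74325395e+01,  6.45158929e-02,
        1.88664836e-02, -2.45821940e-05]), 'ee_pos': array([229.17136602, 580.92748596, 221.9838802 ]), 'orientation': array([-1.36464893, -0.92722416,  0.92914003]), 'ft_force': array([-0.23775689,  0.35633512, -0.15869058]), 'moment': array([ 0.00382934,  0.00463937, -0.03060092]), 'width': 87.9228079749487}
```

```bash
ls -la .
```

```text
total 16
drwxr-xr-x  3 agent agent 4096 Dec  5 23:39 .
drwxr-xr-x 23 root  root  4096 Dec  5 23:39 ..
-rw-r--r--  1 agent agent 1003 Dec  5 23:39 h.py
drwxr-xr-x  2 agent agent 4096 Dec  5 23:40 pics
```

View pics/top0.png

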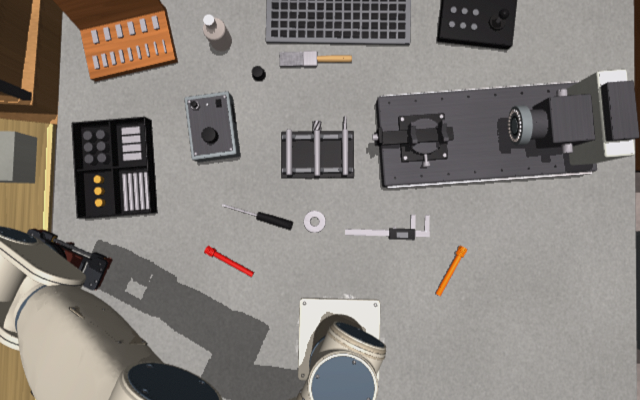

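View pics/side0.png

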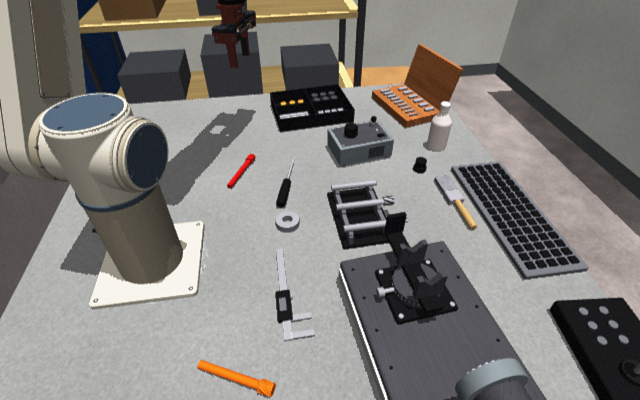

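```bash
python3 - <<'E'
from h import *
d=load('top0'); im=d['img'][:,:,::-1]
c=im[80:220,170:470]
cv2.imwrite('pics/c1.png',cv2.resize(c,None,fx=2.6,fy=2.6,interpolation=cv2.INTER_CUBIC))
s=load('side0'); im=s['img'][:,:,::-1]
cv2.imwrite('pics/c2.png',cv2.resize(im[100:340,310:510],None,fx=2.5,fy=2.5,interpolation=cv2.INTER_CUBIC))
E
```

```text
(no output)
```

View pics/c1.png

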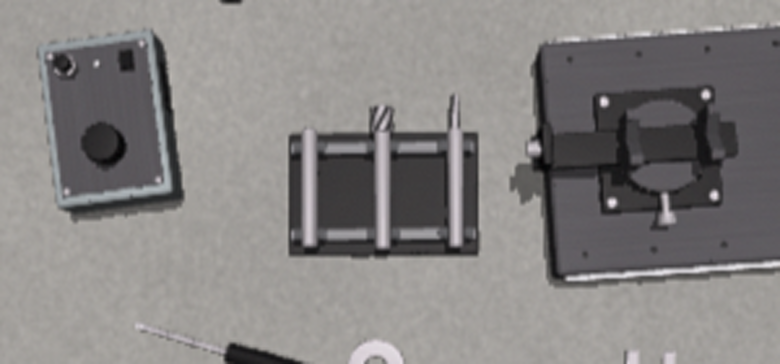

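View pics/c2.png

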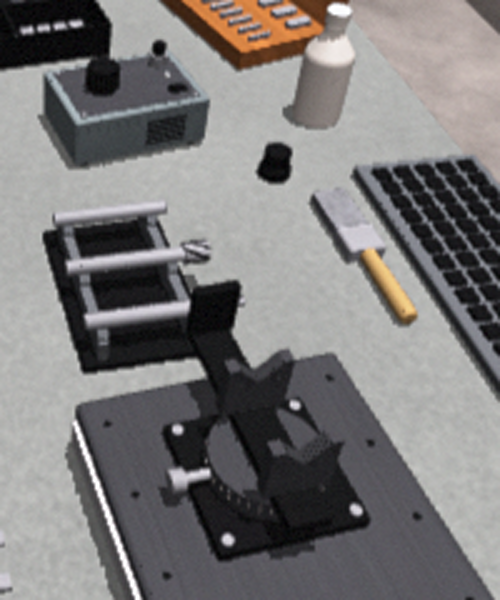

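```bash
python3 - <<'E'
from h import *
np.set_printoptions(precision=1,suppress=True)
for n in('top0','side0'):
    d=load(n); P=cloud(d)
    print(n)
    tbl=P[(abs(P[...,2])<12)]; print('table z',np.median(tbl[:,2]))
    # rack region by world
    X,Y,Z=P[...,0],P[...,1],P[...,2]
    m=(X>330)&(X<530)&(Y>-80)&(Y<160)&(Z>40)&(Z<70)
    q=P[m]; print(len(q), np.histogram(q[:,1],bins=np.arange(-80,161,10)))
    m=(Z>30)&(X>250)&(X<700)&(Y>-400)&(Y<-60); q=P[m]
    print('machine z hist',np.histogram(q[:,2],bins=np.arange(30,240,6)))
    m=(Z>50)&(X>300)&(X<700)&(Y>180)&(Y<500); q=P[m]
    print('box',np.histogram(q[:,2],bins=np.arange(50,240,5))[0],q[q[:,2]<75].mean(0))
    k=q[q[:,2]>95];print(k.mean(0),k.min(0),k.max(0)) if len(k) else 0
E
```

```text
top0
table z 0.17759500835347808
688 (array([  0,   0,   0,   0,   0,  10,  71, 134,  11,   0,   0,   0,   1,
        29, 131,  70,   2,   1,   0,   0,   8,  95, 115,  10]), array([-80, -70, -60, -50, -40, -30, -20, -10,   0,  10,  20,  30,  40,
        50,  60,  70,  80,  90, 100, 110, 120, 130, 140, 150, 160]))
machine z hist (array([  26,   32,  208,  242, 3741, 3837,  483,  439,   31,   60,  359,
        139,  545,  180,   25,   36,   30,   59,   65,   73,  120,   83,
          1,    0,    0,    0,    0,    0,    0,    0,    0,    0,    0,
          0]), array([ 30,  36,  42,  48,  54,  60,  66,  72,  78,  84,  90,  96, 102,
       108, 114, 120, 126, 132, 138, 144, 150, 156, 162, 168, 174, 180,
       186, 192, 198, 204, 210, 216, 222, 228, 234]))
box [  36   46  433 1626  532   19   21   20   23  102   93    6    0    0
    0    0    0    0    0    0    0    0    0    0    0    0    0    0
    0    0    0    0    0    0    0    0    0] [561.4 346.5  67.3]
[543.2 350.3  99.9] [513.7 326.5  95. ] [619.6 395.1 107.8]
side0
table z -0.35771575335814987
703 (array([  0,   0,   0,   
[... 236 characters left out ...]
140, 150, 160]))
machine z hist (array([  92,  108,  405,  166, 7607, 5709,  790,  561,   86,  132,  616,
        113,  860,  151,  146,  155,  158,  160,  222,  197,  243,   99,
          0,    0,    0,    0,    0,    0,    0,    0,    0,    0,    0,
          0]), array([ 30,  36,  42,  48,  54,  60,  66,  72,  78,  84,  90,  96, 102,
       108, 114, 120, 126, 132, 138, 144, 150, 156, 162, 168, 174, 180,
       186, 192, 198, 204, 210, 216, 222, 228, 234]))
box [ 93  96 105 952  77  34  33  26  27  53  51   0   0   0   0   0   0   0
   0   0   0   0   0   0   0   0   0   0   0   0   0   0   0   0   0   0
   0] [562.2 331.4  65.7]
[546.1 349.2  99.5] [516.1 324.1  95. ] [621.1 397.  104.8]
```

```bash
cat > fit.py <<'E'
from h import *
from scipy.optimize import least_squares
np.set_printoptions(precision=2,suppress=True)
if __name__=='__main__':
  for n in('top0','side0'):
    P=cloud(load(n)); X,Y,Z=P[...,0],P[...,1],P[...,2]
    print('==',n)
    for name,yc in(('cut',66),('pin',140),('dr',-10)):
        m=(X>350)&(X<455)&(abs(Y-yc)<14)&(Z>42)&(Z<60); q=P[m]
        def r(p): # y0,slope,z0 ; at x=410
            y=p[0]+p[1]*(q[:,0]-410); return np.hypot(q[:,1]-y,q[:,2]-p[2])-8
        s=least_squares(r,[yc,0,45],loss='soft_l1'); print(name,len(q),s.x,np.std(s.fun))
        m=(X>300)&(X<540)&(abs(Y-s.x[0]-s.x[1]*(X-410))<13)&(Z>38)&(Z<60); q=P[m]
        print('  x range',np.sort(q[:,0])[[0,1,2,3,-4,-3,-2,-1]])
    # bed top z 54..66
    m=(Z>52)&(Z<68)&(X>250)&(X<700)&(Y<-80)&(Y>-700); q=P[m][:,:2].astype(np.float32)
    print('bed rect',cv2.minAreaRect(q))
    m=(Z>135)&(Z<162)&(X>250)&(X<700)&(Y<-80)&(Y>-300);q=P[m]
    print('tops',len(q)); 
    m=(Z>58)&(Z<75)&(X>450)&(X<660)&(Y<450)&(Y>250); print('box rect',cv2.minAreaRect(P[m][:,:2].astype(np.float32)))
    m=(Z>85)&(Z<112)&(X>480)&(X<580)&(Y<390)&(Y>310);q=P[m];
    def rk(p): return np.maximum(np.hypot(q[:,0]-p[0],q[:,1]-p[1])-19,0)
    t=q[q[:,2]>95]; print('knob',len(q),t.mean(0),(q.min(0)+q.max(0))/2,q.max(0)-q.min(0))
E
python3 fit.py; python3 - <<'E'
from h import *
import math
for n in ('top0','side0'):
    P=cloud(load(n)); X,Y,Z=P[...,0],P[...,1],P[...,2]
    m=(Z>112)&(Z<165)&(X>300)&(X<650)&(Y<-60)&(Y>-330);q=P[m]
    img=np.full((500,760,3),255,np.uint8)
    for p in q:
        c=int(np.clip((p[2]-110)/50*255,0,255)); col=cv2.applyColorMap(np.uint8([[c]]),cv2.COLORMAP_JET)[0,0]
        u=int((-p[1]-60)*3);v=int((500-p[0])*3+250); cv2.circle(img,(u,v),3,tuple(map(int,col)),-1)
    for y in range(60,310,20): cv2.line(img,((y-60)*3,0),((y-60)*3,499),(200,200,200),1)
    for x in range(420,580,20): cv2.line(img,(0,(500-x)*3+250),(759,(500-x)*3+250),(200,200,200),1)
    cv2.imwrite('pics/m_'+n+'.png',img)
E
```

```text
== top0
cut 50 [67.63 -0.07 45.03] 2.2820946468132677
  x range [437.71 437.76 437.88 438.22 539.02 539.15 539.57 539.61]
pin 47 [140.87  -0.    45.21] 2.667219924778658
  x range [438.79 438.95 439.12 439.16 538.62 539.21 539.7  539.88]
dr 38 [-10.61   0.01  44.68] 2.2922650870925168
  x range [442.21 442.24 442.33 442.46 538.18 538.33 538.48 538.86]
bed rect ((555.0657348632812, -379.2392578125), (247.00469970703125, 560.6930541992188), 5.345302581787109)
tops 362
box rect ((563.090087890625, 350.00360107421875), (171.7991180419922, 121.39614868164062), 8.673684120178223)
knob 197 [532.49 344.54 100.19] [533.4  344.54  96.59] [39.41 37.45 22.35]
== side0
cut 42 [71.31 -0.11 44.78] 1.8472542486370997
  x range [439.02 439.06 439.26 439.33 537.84 538.32 538.41 539.65]
pin 36 [144.66  -0.11  43.53] 1.957450822886723
  x range [440.22 440.33 440.44 440.64 538.19 538.58 538.76 539.51]
dr 40 [-5.78 -0.06 44.81] 1.6543663132981095
  x range [442.96 442.98 443.   443.05 539.06 539.21 539.63 539.65]
bed rect ((547.4817504882812, -270.93475341796875), (239.9600067138672, 344.5156555175781), 5.263957977294922)
tops 836
box rect ((564.74365234375, 349.11358642578125), (170.798583984375, 123.93280792236328), 8.23283863067627)
knob 125 [533.89 342.28  99.87] [533.81 344.11  94.98] [36.96 40.07 19.56]
```

View pics/m_top0.png

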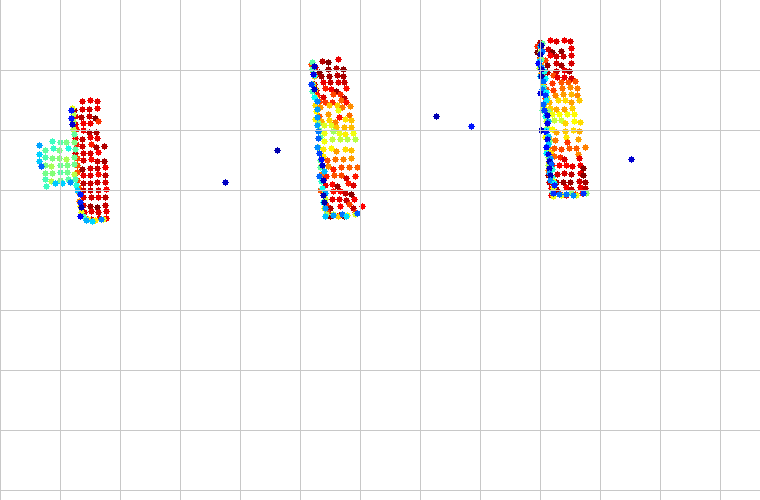

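View pics/m_side0.png

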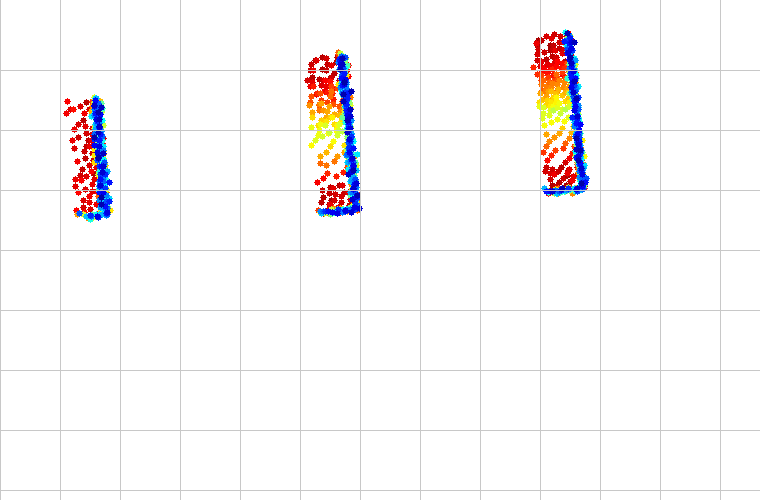

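```bash
cat > sdf.py <<'E'
from h import *
from scipy.optimize import least_squares
np.set_printoptions(precision=3,suppress=True)
def ccyl(x,r,x0,x1,R):
    dx=abs(x-(x0+x1)/2)-(x1-x0)/2; dr=r-R
    return np.minimum(np.maximum(dx,dr),0)+np.hypot(np.maximum(dx,0),np.maximum(dr,0))
def tool(q,p,kind='cut'):
    # p: x,y,z,yaw (mid of shank)
    c,s=np.cos(p[3]),np.sin(p[3]); a=q-p[:3]
    lx=c*a[:,0]+s*a[:,1]; ly=-s*a[:,0]+c*a[:,1]; r=np.hypot(ly,a[:,2])
    d=ccyl(lx,r,-60,60,8)
    if kind=='cut': d=np.minimum(d,ccyl(lx,r,60,86,11))
    if kind=='dr': d=np.minimum(d,ccyl(lx,r,60,96,4))
    return d
def box(dx,dy,dz): 
    e=np.stack([dx,dy,dz],-1); return np.linalg.norm(np.maximum(e,0),axis=1)+np.minimum(e.max(1),0)
def saddles(q,p):
    c,s=np.cos(p[3]),np.sin(p[3]); a=q-p[:3]
    lx=c*a[:,0]+s*a[:,1]; ly=-s*a[:,0]+c*a[:,1]; lz=a[:,2]
    vee=(abs(ly)-(lz+11.2))/np.sqrt(2)   # >0 solid side
    d=1e9
    for xc in(-38,38):
        b=box(abs(lx-xc)-6,abs(ly)-26,lz-7)
        d=np.minimum(d,np.maximum(b,-vee))
    return d
def fit(f,q,p0):
    s=least_squares(lambda p:f(q,p),p0,loss='soft_l1',f_scale=1.5,x_scale=[1,1,1,.02])
    s2=f(q,s.x); return s.x,np.median(abs(s2)),len(q)
def run(names):
    out={}
    for n in names:
        P=cloud(load(n)); X,Y,Z=P[...,0],P[...,1],P[...,2]; print('==',n)
        for kind,yc in(('cut',70),('pin',143),('dr',-7)):
            m=(abs(Y-yc)<16)&(X>410)&(X<620)&(Z>41)&(Z<60)
            q=P[m]; x,e,k=fit(lambda q,p:tool(q,p,kind),q,[495,yc,45,0]); print(kind,x,np.degrees(x[3]),e,k); out[n,kind]=x
        m=(Z>122)&(Z<162)&(X>480)&(X<600)&(Y<-140)&(Y>-290)
        x,e,k=fit(saddles,P[m],[541,-210,150,-1.5]); print('vee',x,np.degrees(x[3])+90,e,k)
        m=(Z>78)&(Z<108)&(X>480)&(X<580)&(Y<390)&(Y>310);q=P[m]
        f=lambda q,p:ccyl(q[:,2],np.hypot(q[:,0]-p[0],q[:,1]-p[1]),60,101+p[2],19)
        x,e,k=fit(f,q,[533,344,0,0]);print('knob',x,e,k)
if __name__=='__main__':
    import sys; run(sys.argv[1:])
E
python3 sdf.py top0 side0
```

```text
== top0
cut [495.97   67.05   45.459   0.03 ] 1.7352616799701874 1.388831204446479 381
pin [499.394 142.032  45.224   0.031] 1.7508598882203974 1.4535893753297842 306
dr [502.457  -8.054  45.462   0.033] 1.90372292867008 1.1661403476536139 349
vee [ 540.767 -210.212  150.727   -1.486] 4.857011770821245 0.6541545537055574 329
knob [533.464 345.236  -0.375   0.   ] 1.0441409762420122 206
== side0
cut [498.282  68.59   44.734   0.024] 1.36332482916793 0.9138294743605382 396
pin [500.522 143.554  44.749   0.03 ] 1.7037429527386851 0.8990643623966408 272
dr [503.322  -6.357  44.834   0.034] 1.9708780859013753 0.8796088128149577 293
vee [ 542.208 -208.151  149.775   -1.481] 5.133971163204237 0.4088876822237638 896
knob [535.005 346.862  -0.316   0.   ] 0.898353561443292 154
```

```bash
python3 - <<'E'
from h import *
from scipy.spatial.transform import Rotation as R
o=ctrl.get_obs(); M=R.from_rotvec(o['orientation']).as_matrix(); print(M.round(4)); print(np.degrees(np.arctan2(M[1,0],M[0,0])))
E
```

```text
[[ 3.670e-01 -5.000e-04 -9.302e-01]
 [ 9.302e-01 -1.300e-03  3.670e-01]
 [-1.400e-03 -1.000e+00  0.000e+00]]
68.46862210619531
```

Call:
jog_arm(
  steps=[
    {"dp": [0.25,-0.46,0],"turn": [0,0,0.03],"claw": 0.6},
    {"dp": [0.5,-0.92,0],"turn": [0,0,0.065],"claw": 0.6},
    {"dp": [0.5,-0.92,0],"turn": [0,0,0.065],"claw": 0.6},
  ],
)

```text
t: 0.35
ee_pos: [270.5, 501.9, 220.9]
orientation: [-1.287, -1.082, 1.091]
ft_force: [0.1, -0.2, 0.2]
width: 71.1
```

Call:
jog_arm(
  steps=[
    {"dp": [0.25,-0.46,0],"turn": [0,0,0.03],"claw": 0.6},
    {"dp": [0.5,-0.92,0],"turn": [0,0,0.065],"claw": 0.6},
    {"dp": [0.5,-0.92,0],"turn": [0,0,0.065],"claw": 0.6},
  ],
)

```text
t: 0.6
ee_pos: [311.5, 423.6, 220.2]
orientation: [-1.195, -1.235, 1.249]
ft_force: [-0.5, 0.2, -0.0]
width: 53.4
```

Call:
jog_arm(
  steps=[
    {"dp": [0.25,-0.46,0],"turn": [0,0,0],"claw": 0.6},
    {"dp": [0.5,-0.92,0],"turn": [0,0,0],"claw": 0.6},
    {"dp": [0.5,-0.92,0],"turn": [0,0,0],"claw": 0.6},
  ],
)

```text
t: 0.85
ee_pos: [352.7, 345.9, 219.9]
orientation: [-1.198, -1.231, 1.248]
ft_force: [-0.1, 1.0, 0.1]
width: 52.7
```

Call:
jog_arm(
  steps=[
    {"dp": [0.25,-0.46,0],"turn": [0,0,0],"claw": 0.6},
    {"dp": [0.5,-0.92,0],"turn": [0,0,0],"claw": 0.6},
    {"dp": [0.5,-0.92,0],"turn": [0,0,0],"claw": 0.6},
  ],
)

```text
t: 1.1
ee_pos: [394.3, 268.7, 219.7]
orientation: [-1.201, -1.228, 1.246]
ft_force: [0.1, 0.2, 0.0]
width: 52.6
```

Call:
jog_arm(
  steps=[
    {"dp": [0.25,-0.46,0],"turn": [0,0,0],"claw": 0.6},
    {"dp": [0.5,-0.92,0],"turn": [0,0,0],"claw": 0.6},
    {"dp": [0.5,-0.92,0],"turn": [0,0,0],"claw": 0.6},
  ],
)

```text
t: 1.35
ee_pos: [436.5, 191.8, 219.8]
orientation: [-1.204, -1.225, 1.243]
ft_force: [0.4, 0.7, 0.2]
width: 52.8
```

Call:
jog_arm(
  steps=[
    {"dp": [0.25,-0.46,0],"turn": [0,0,0],"claw": 0.6},
    {"dp": [0.5,-0.92,0],"turn": [0,0,0],"claw": 0.6},
    {"dp": [0.5,-0.92,0],"turn": [0,0,0],"claw": 0.6},
  ],
)

```text
t: 1.6
ee_pos: [479.0, 115.2, 220.0]
orientation: [-1.208, -1.223, 1.24]
ft_force: [0.2, -0.6, 0.0]
width: 52.8
```

Call:
jog_arm(
  steps=[
    {"dp": [0.2,-0.3,0],"turn": [0,0,0],"claw": 0.6},
    {"dp": [0.39,-0.59,-0.5],"turn": [0,0,0],"claw": 0.6},
    {"dp": [0.39,-0.59,-0.8],"turn": [0,0,0],"claw": 0.6},
    {"dp": [0.39,-0.59,-0.8],"turn": [0,0,0],"claw": 0.6},
  ],
)

```text
t: 1.93
ee_pos: [507.6, 67.5, 151.5]
orientation: [-1.204, -1.215, 1.242]
ft_force: [-1.0, -0.7, -0.3]
width: 52.7
```

```bash
cat >> h.py <<'E'
from scipy.spatial.transform import Rotation as R
def st():
    o=ctrl.get_obs(); M=R.from_rotvec(o['orientation']).as_matrix()
    print('t %.2f pos %s yaw %.2f ydir %s F %s M %s w %.1f'%(o['t'],o['ee_pos'].round(1),np.degrees(np.arctan2(M[1,0],M[0,0])),M[:,1].round(4),o['ft_force'].round(1),o['moment'].round(2),o['width'])); return o
E
python3 - <<'E'
from h import *
st(); d=snap('side','s1'); snap('top','t1')
cv2.imwrite('pics/c3.png',cv2.resize(d['img'][90:290,280:480,::-1],None,fx=3,fy=3,interpolation=cv2.INTER_CUBIC))
E
```

```text
t 1.93 pos [507.6  67.5 151.5] yaw 91.41 ydir [-0.0065 -0.0155 -0.9999] F [-1.  -0.7 -0.3] M [0.05 0.04 0.03] w 52.7
```

View pics/c3.png

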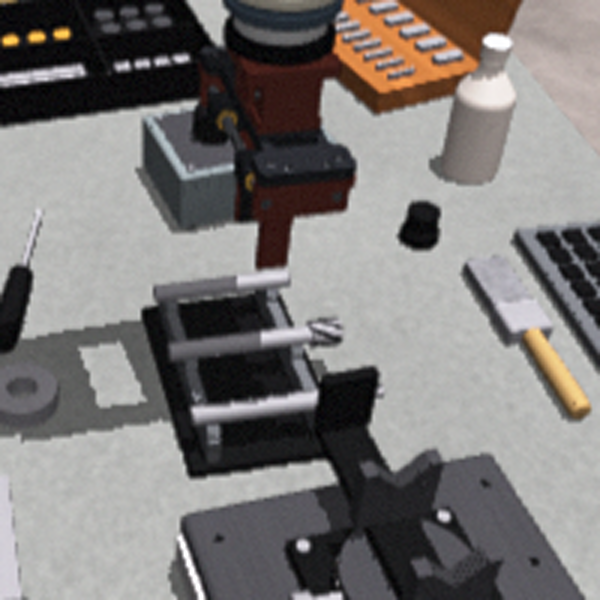

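View pics/t1.png

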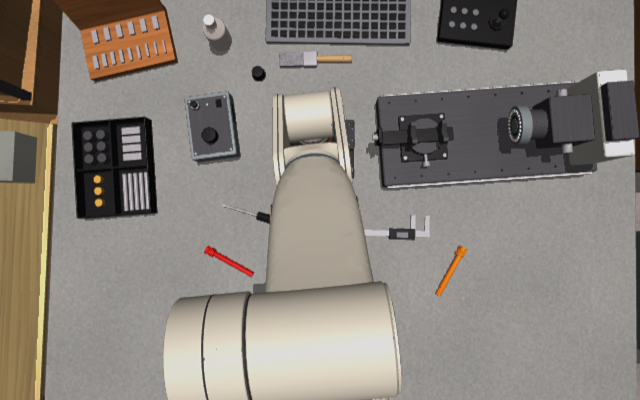

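```bash
python3 - <<'E'
from h import *
o=st(); d=snap('side','s2'); P=cloud(d)
X,Y,Z=P[...,0],P[...,1],P[...,2]
p=o['ee_pos']
m=(Z>p[2]-10)&(Z<p[2]+45)&(abs(X-508)<40)&(abs(Y-68)<70); q=P[m]
print(q.min(0),q.max(0),len(q))
q2=q[q[:,2]<p[2]+30]; print(np.percentile(q2,[2,50,98],axis=0))
E
```

```text
t 2.03 pos [509.2  68.7 155.4] yaw 91.53 ydir [-0.0018 -0.0149 -0.9999] F [-0.  -0.8  0.1] M [ 0.05  0.02 -0.02] w 52.5
[496.87746799  28.44940548 152.69181687] [521.37893499 106.61106556 200.10146398] 225
[[497.0730394   30.7389937  155.96024011]
 [505.37423701  34.41597098 171.14208868]
 [520.54947062 101.87553392 184.95820637]]
```

Call:
jog_arm(
  steps=[
    {"dp": [0.01,0,-0.4],"turn": [0.0047,-0.0006,0],"claw": 0.6},
    {"dp": [0.02,0,-0.8],"turn": [0.0047,-0.0006,0],"claw": 0.6},
    {"dp": [0.02,0,-0.8],"turn": [0.0047,-0.0006,0],"claw": 0.6},
    {"dp": [0.02,0,-0.8],"turn": [0.0047,-0.0006,0],"claw": 0.6},
    {"dp": [0.02,0,-0.8],"turn": [0.0047,-0.0006,0],"claw": 0.6},
    {"dp": [0.02,0,-0.8],"turn": [0.0047,-0.0006,0],"claw": 0.6},
  ],
)

```text
t: 2.58
ee_pos: [513.3, 69.7, 95.0]
orientation: [-1.2, -1.235, 1.226]
ft_force: [0.7, -0.3, 0.7]
width: 52.7
```

```bash
python3 - <<'E'
from h import *
o=st(); d=snap('side','s3');st()
cv2.imwrite('pics/c4.png',cv2.resize(d['img'][90:290,280:480,::-1],None,fx=3,fy=3,interpolation=cv2.INTER_CUBIC))
E
```

```text
t 2.58 pos [513.3  69.7  95. ] yaw 91.60 ydir [ 6.5e-03  6.0e-04 -1.0e+00] F [ 0.7 -0.3  0.7] M [ 0.1  -0.04  0.  ] w 52.7
t 2.63 pos [513.2  69.5  94.8] yaw 91.59 ydir [ 6.5e-03  6.0e-04 -1.0e+00] F [0.2 0.1 0.2] M [ 0.    0.04 -0.03] w 52.7
```

View pics/c4.png

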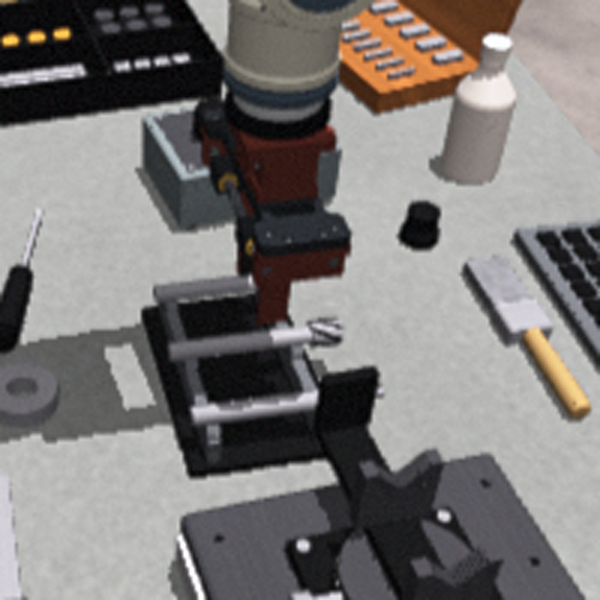

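Call:
jog_arm(
  steps=[
    {"dp": [-0.027,-0.011,-0.2],"turn": [0,0.002,0],"claw": 0.6},
    {"dp": [-0.027,-0.011,-0.4],"turn": [0,0.002,0],"claw": 0.6},
    {"dp": [-0.027,-0.011,-0.6],"turn": [0,0.002,0],"claw": 0.6},
    {"dp": [-0.027,-0.011,-0.8],"turn": [0,0.002,0],"claw": 0.6},
    {"dp": [-0.027,-0.011,-0.855],"turn": [0,0.002,0],"claw": 0.6},
    {"dp": [-0.027,-0.011,-0.855],"turn": [0,0.002,0],"claw": 0.6},
    {"dp": [-0.027,-0.011,-0.855],"turn": [0,0.002,0],"claw": 0.6},
    {"dp": [-0.027,-0.011,-0.855],"turn": [0,0.002,0],"claw": 0.6},
  ],
)

```text
t: 3.3
ee_pos: [511.9, 68.8, 27.6]
orientation: [-1.197, -1.232, 1.228]
ft_force: [-0.4, -0.7, -0.3]
width: 52.9
```

```bash
python3 - <<'E'
from h import *
o=st(); d=snap('side','s4');st()
cv2.imwrite('pics/c5.png',cv2.resize(d['img'][130:250,310:440,::-1],None,fx=5,fy=5,interpolation=cv2.INTER_CUBIC))
E
```

```text
t 3.30 pos [511.9  68.8  27.6] yaw 91.60 ydir [ 2.1e-03  8.0e-04 -1.0e+00] F [-0.4 -0.7 -0.3] M [ 0.05 -0.02  0.03] w 52.9
t 3.35 pos [511.9  68.8  27.6] yaw 91.60 ydir [ 2.1e-03  7.0e-04 -1.0e+00] F [-0.4  0.6 -0.2] M [0.05 0.01 0.01] w 52.7
```

View pics/c5.png

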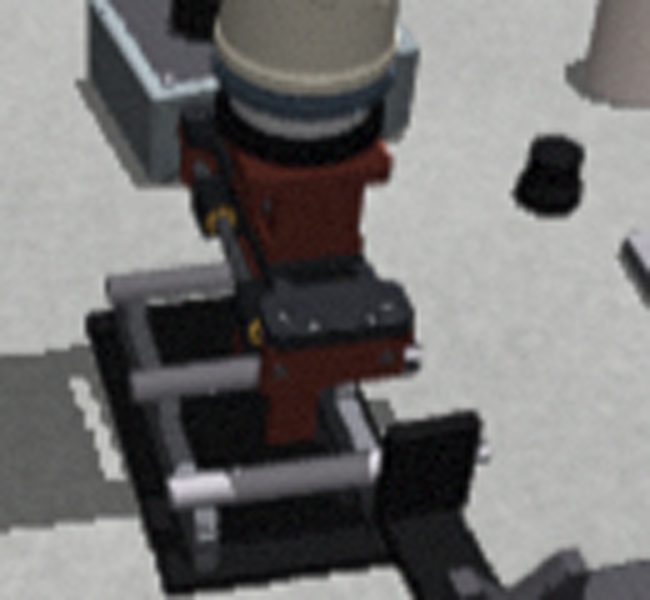

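Call:
jog_arm(
  steps=[
    {"dp": [0,0,0],"turn": [0,0,0],"claw": 0},
    {"dp": [0,0,0],"turn": [0,0,0],"claw": 0},
    {"dp": [0,0,0],"turn": [0,0,0],"claw": 0},
    {"dp": [0,0,0],"turn": [0,0,0],"claw": 0},
    {"dp": [0,0,0],"turn": [0,0,0],"claw": 0},
    {"dp": [0,0,0],"turn": [0,0,0],"claw": 0},
    {"dp": [0,0,0],"turn": [0,0,0],"claw": 0},
    {"dp": [0,0,0],"turn": [0,0,0],"claw": 0},
    {"dp": [0,0,0],"turn": [0,0,0],"claw": 0},
    {"dp": [0,0,0],"turn": [0,0,0],"claw": 0},
  ],
)

```text
t: 4.18
ee_pos: [511.9, 69.6, 27.7]
orientation: [-1.196, -1.232, 1.227]
ft_force: [-1.2, 7.3, 2.9]
width: 15.3
```

```bash
python3 - <<'E'
from h import *
o=st()
E
```

```text
t 4.18 pos [511.9  69.6  27.7] yaw 91.58 ydir [ 0.0022  0.0017 -1.    ] F [-1.2  7.3  2.9] M [1.07 0.2  0.01] w 15.3
```

Call:
jog_arm(
  steps=[
    {"dp": [0,0.01,0.05],"turn": [0,0,0],"claw": 0},
    {"dp": [0,0.01,0.15],"turn": [0,0,0],"claw": 0},
    {"dp": [0,0.01,0.3],"turn": [0,0,0],"claw": 0},
    {"dp": [0,0,0.5],"turn": [0,0,0],"claw": 0},
    {"dp": [0,0,0.75],"turn": [0,0,0],"claw": 0},
    {"dp": [0,0,0.9],"turn": [0,0,0],"claw": 0},
    {"dp": [0,0,1],"turn": [0,0,0],"claw": 0},
    {"dp": [0,0,1],"turn": [0,0,0],"claw": 0},
    {"dp": [0,0,1],"turn": [0,0,0],"claw": 0},
  ],
)

```text
t: 4.93
ee_pos: [512.0, 69.6, 108.2]
orientation: [-1.197, -1.233, 1.227]
ft_force: [-0.4, 0.3, -2.4]
width: 15.0
```

Call:
jog_arm(
  steps=[
    {"dp": [0,0,0.2],"turn": [0,0,0],"claw": 0},
    {"dp": [0,0,0.5],"turn": [0,0,0],"claw": 0},
    {"dp": [0,0,0.8],"turn": [0,0,0],"claw": 0},
    {"dp": [0,0,1],"turn": [0,0,0],"claw": 0},
    {"dp": [0,0,1],"turn": [0,0,0],"claw": 0},
    {"dp": [0,0,1],"turn": [0,0,0],"claw": 0},
  ],
)

```text
t: 5.43
ee_pos: [511.9, 69.5, 187.9]
orientation: [-1.197, -1.233, 1.226]
ft_force: [-0.6, -0.4, -3.3]
width: 15.1
```

```bash
python3 - <<'E'
from h import *
o=st(); d=snap('side','s5');o=st()
cv2.imwrite('pics/c6.png',cv2.resize(d['img'][90:250,300:460,::-1],None,fx=3.7,fy=3.7,interpolation=cv2.INTER_CUBIC))
E
```

```text
t 5.43 pos [511.9  69.5 187.9] yaw 91.57 ydir [ 0.0034  0.0018 -1.    ] F [-0.6 -0.4 -3.3] M [-0.05  0.03 -0.04] w 15.1
t 5.48 pos [511.2  69.4 187. ] yaw 91.57 ydir [ 0.0015  0.0016 -1.    ] F [-0.1  0.4 -3.1] M [0.01 0.09 0.  ] w 15.2
```

View pics/c6.png

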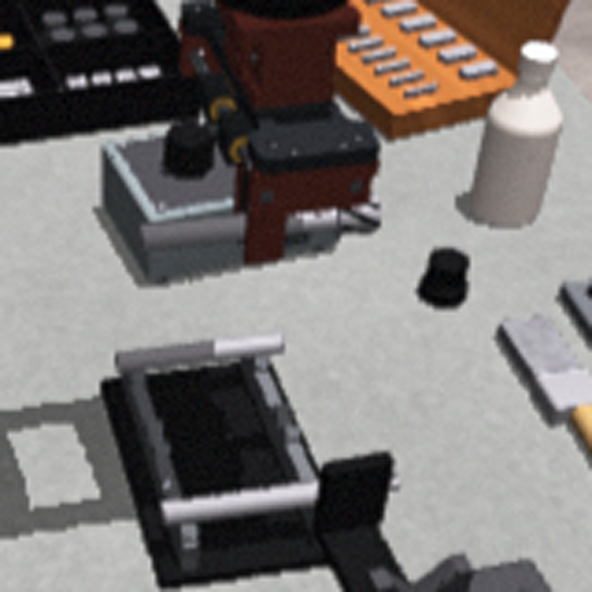

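```bash
cat > held.py <<'E'
from sdf import *
def held(d,o,yaw0,gexp=13):
    # fit cutter 5-dof: x,y,z,yaw,pitch
    P=cloud(d).reshape(-1,3); P=P[~np.isnan(P[:,0])]
    g=o['ee_pos']+np.array([0,0,19]); c,s=np.cos(yaw0),np.sin(yaw0)
    a=P-g; lx=c*a[:,0]+s*a[:,1]; ly=-s*a[:,0]+c*a[:,1]
    m=(abs(ly)<16)&(abs(a[:,2])<16)&(lx>-85)&(lx<90)&(abs(lx)>15)
    q=P[m]
    def f(p):
        ax=np.array([np.cos(p[3])*np.cos(p[4]),np.sin(p[3])*np.cos(p[4]),np.sin(p[4])]); b=q-p[:3]
        x=b@ax; r=np.linalg.norm(b-np.outer(x,ax),axis=1)
        return np.minimum(ccyl(x,r,-60,60,8),ccyl(x,r,60,86,11))
    p0=[g[0]-gexp*c,g[1]-gexp*s,g[2],yaw0,0]
    S=least_squares(f,p0,loss='soft_l1',f_scale=1.5,x_scale=[1,1,1,.02,.02])
    p=S.x; rel=g-p[:3]; print('mid',p[:3],'yaw',np.degrees(p[3]),'pitch',np.degrees(p[4]),'res',np.median(abs(f(p))),len(q))
    print('grasp point rel cutter: along %.1f lat %.1f up %.1f'%(rel[0]*np.cos(p[3])+rel[1]*np.sin(p[3]),-rel[0]*np.sin(p[3])+rel[1]*np.cos(p[3]),rel[2])); return p
if __name__=='__main__':
    o=ctrl.get_obs(); held(load('s5'),o,np.radians(1.6))
    # saddle + remaining tools recheck
E
python3 held.py
```

```text
mid [498.66   68.446 205.243] yaw 1.4917415572806658 pitch -0.0037705162858200168 res 0.7397227209362285 353
grasp point rel cutter: along 12.5 lat 0.7 up 0.8
```

Call:
jog_arm(
  steps=[
    {"dp": [0.02,-0.18,0],"turn": [0,0,-0.02],"claw": 0},
    {"dp": [0.04,-0.36,0],"turn": [0,0,-0.045],"claw": 0},
    {"dp": [0.06,-0.54,0],"turn": [0,0,-0.07],"claw": 0},
    {"dp": [0.08,-0.72,0],"turn": [0,0,-0.095],"claw": 0},
    {"dp": [0.1,-0.905,0],"turn": [0,0,-0.12],"claw": 0},
  ],
)

```text
t: 5.9
ee_pos: [517.8, -3.5, 184.7]
orientation: [-1.354, -0.944, 0.946]
ft_force: [0.3, -0.2, -2.6]
width: 15.3
```

Call:
jog_arm(
  steps=[
    {"dp": [0.02,-0.18,0],"turn": [0,0,-0.02],"claw": 0},
    {"dp": [0.04,-0.36,0],"turn": [0,0,-0.045],"claw": 0},
    {"dp": [0.06,-0.54,0],"turn": [0,0,-0.07],"claw": 0},
    {"dp": [0.08,-0.72,0],"turn": [0,0,-0.095],"claw": 0},
    {"dp": [0.1,-0.905,0],"turn": [0,0,-0.12],"claw": 0},
  ],
)

```text
t: 6.32
ee_pos: [524.4, -76.4, 182.4]
orientation: [-1.466, -0.65, 0.656]
ft_force: [0.1, 0.3, -2.6]
width: 15.1
```

Call:
jog_arm(
  steps=[
    {"dp": [0.02,-0.18,0],"turn": [0,0,-0.02],"claw": 0},
    {"dp": [0.04,-0.36,0],"turn": [0,0,-0.045],"claw": 0},
    {"dp": [0.06,-0.54,0],"turn": [0,0,-0.07],"claw": 0},
    {"dp": [0.08,-0.72,0],"turn": [0,0,-0.095],"claw": 0},
    {"dp": [0.1,-0.905,0],"turn": [0,0,-0.12],"claw": 0},
  ],
)

```text
t: 6.73
ee_pos: [531.1, -149.1, 179.9]
orientation: [-1.534, -0.352, 0.362]
ft_force: [-0.1, -0.9, -3.1]
width: 15.3
```

Call:
jog_arm(
  steps=[
    {"dp": [0.02,-0.18,0],"turn": [0,0,-0.02],"claw": 0},
    {"dp": [0.04,-0.36,0],"turn": [0,0,-0.045],"claw": 0},
    {"dp": [0.06,-0.54,0],"turn": [0,0,-0.07],"claw": 0},
    {"dp": [0.08,-0.72,0],"turn": [0,0,-0.095],"claw": 0},
    {"dp": [0.1,-0.905,0],"turn": [0,0,-0.12],"claw": 0},
    {"dp": [0.1,-0.905,0],"turn": [0,0,-0.12],"claw": 0},
    {"dp": [0.1,-0.905,0],"turn": [0,0,-0.12],"claw": 0},
  ],
)

```text
t: 7.32
ee_pos: [538.0, -221.4, 177.8]
orientation: [-1.56, -0.056, 0.068]
ft_force: [-0.6, 0.9, -2.9]
width: 14.9
```

```bash
python3 - <<'E'
from held import *
st(); d=snap('side','s6');o=st()
held(d,o,np.radians(-84.9))
cv2.imwrite('pics/c7.png',cv2.resize(d['img'][150:350,360:560,::-1],None,fx=3,fy=3,interpolation=cv2.INTER_CUBIC))
E
```

```text
t 7.32 pos [ 538.  -221.4  177.8] yaw 4.53 ydir [-0.009  0.009 -1.   ] F [-0.6  0.9 -2.9] M [-0.01  0.09 -0.02] w 14.9
t 7.37 pos [ 538.  -220.9  178.1] yaw 4.59 ydir [-0.008  0.009 -1.   ] F [ 0.3 -0.4 -3.2] M [-0.01  0.08  0.02] w 15.1
mid [ 536.749 -209.741  195.072] yaw -85.51088226655851 pitch -0.5568376720926185 res 0.5267078160293721 493
grasp point rel cutter: along 11.3 lat 0.4 up 2.0
```

View pics/c7.png

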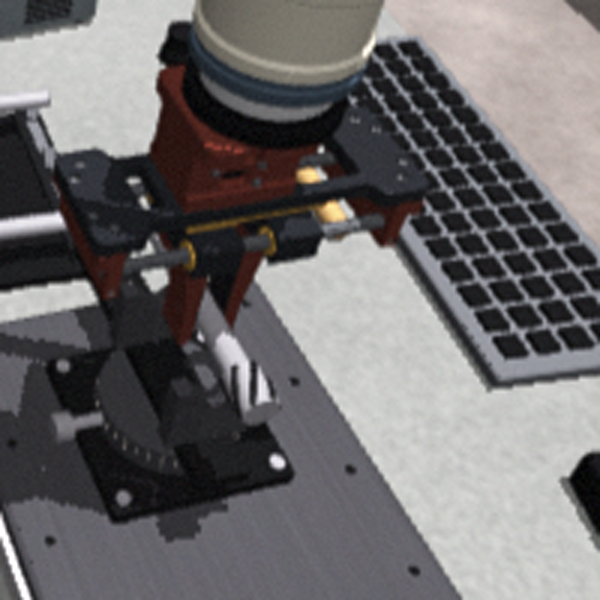

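Call:
jog_arm(
  steps=[
    {"dp": [0.065,0.015,0],"turn": [-0.0029,-0.0025,0.0028],"claw": 0},
    {"dp": [0.065,0.015,-0.1],"turn": [-0.0029,-0.0025,0.0028],"claw": 0},
    {"dp": [0.065,0.015,-0.2],"turn": [-0.0029,-0.0025,0.0028],"claw": 0},
    {"dp": [0.065,0.015,-0.3],"turn": [-0.0029,-0.0025,0.0028],"claw": 0},
    {"dp": [0.065,0.015,-0.35],"turn": [-0.0029,-0.0025,0.0028],"claw": 0},
    {"dp": [0.065,0.015,-0.38],"turn": [-0.0029,-0.0025,0.0028],"claw": 0},
    {"dp": [0.065,0.015,-0.38],"turn": [-0.0029,-0.0025,0.0028],"claw": 0},
    {"dp": [0.065,0.015,-0.38],"turn": [-0.0029,-0.0025,0.0028],"claw": 0},
  ],
)

```text
t: 8.03
ee_pos: [543.3, -219.7, 147.6]
orientation: [-1.569, -0.069, 0.07]
ft_force: [-0.0, -0.3, -2.6]
width: 15.6
```

```bash
python3 - <<'E'
from held import *
st(); d=snap('side','s7');o=st()
held(d,o,np.radians(-84.9))
cv2.imwrite('pics/c8.png',cv2.resize(d['img'][200:320,380:500,::-1],None,fx=5,fy=5,interpolation=cv2.INTER_CUBIC))
E
```

```text
t 8.03 pos [ 543.3 -219.7  147.6] yaw 5.09 ydir [-0.001  0.    -1.   ] F [-0.  -0.3 -2.6] M [-0.06  0.03  0.02] w 15.6
t 8.08 pos [ 543.4 -219.8  147.9] yaw 5.09 ydir [-0.  0. -1.] F [ 0.4 -0.5 -2.5] M [-0.02  0.07  0.03] w 15.1
mid [ 541.915 -208.     164.343] yaw -85.10157244252377 pitch 0.2775914486637544 res 0.5506035590543963 477
grasp point rel cutter: along 11.9 lat 0.5 up 2.5
```

View pics/c8.png

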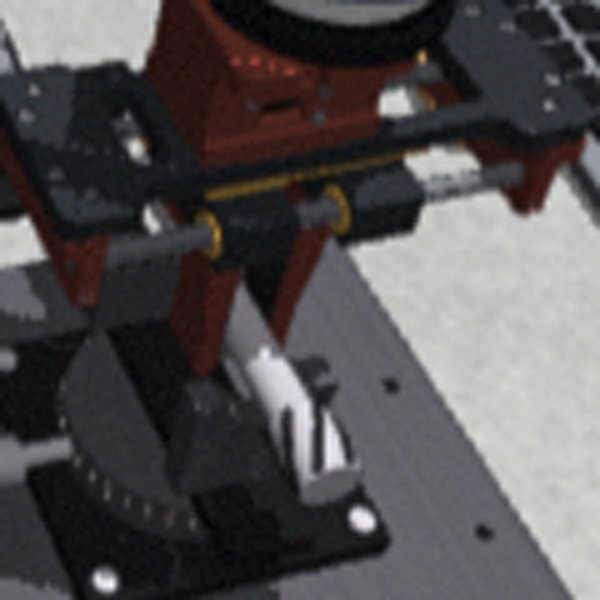

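Call:
jog_arm(
  steps=[
    {"dp": [0.003,-0.001,-0.05],"turn": [0,0,0],"claw": 0},
    {"dp": [0.003,-0.001,-0.09],"turn": [0,0,0],"claw": 0},
    {"dp": [0.003,-0.001,-0.12],"turn": [0,0,0],"claw": 0},
    {"dp": [0.003,-0.001,-0.14],"turn": [0,0,0],"claw": 0},
    {"dp": [0.003,-0.001,-0.15],"turn": [0,0,0],"claw": 0},
    {"dp": [0.003,-0.001,-0.16],"turn": [0,0,0],"claw": 0},
    {"dp": [0.003,-0.001,-0.165],"turn": [0,0,0],"claw": 0},
    {"dp": [0.003,-0.001,-0.165],"turn": [0,0,0],"claw": 0},
  ],
)

```text
t: 8.75
ee_pos: [543.7, -219.9, 134.7]
orientation: [-1.569, -0.07, 0.07]
ft_force: [0.6, 0.6, -2.9]
width: 15.6
```

```bash
python3 - <<'E'
from held import *
st(); d=snap('side','s8');o=st()
held(d,o,np.radians(-84.9))
E
```

```text
t 8.75 pos [ 543.7 -219.9  134.7] yaw 5.09 ydir [-0.  0. -1.] F [ 0.6  0.6 -2.9] M [-0.05  0.   -0.02] w 15.6
t 8.80 pos [ 543.7 -220.   134.8] yaw 5.08 ydir [-0.  0. -1.] F [ 0.4 -0.4 -2.5] M [-0.04  0.03 -0.07] w 15.2
mid [ 541.397 -208.101  150.933] yaw -84.14790130684231 pitch 0.5786589482846721 res 0.6626662346136829 542
grasp point rel cutter: along 12.0 lat 1.1 up 2.8
```

Not in contact yet. Go down in small steps until force appears.

Call:
jog_arm(
  steps=[
    {"dp": [0,0,-0.012],"turn": [0,0,0],"claw": 0},
    {"dp": [0,0,-0.02],"turn": [0,0,0],"claw": 0},
    {"dp": [0,0,-0.02],"turn": [0,0,0],"claw": 0},
  ],
)

```text
t: 9.05
ee_pos: [543.6, -219.9, 133.0]
orientation: [-1.569, -0.07, 0.07]
ft_force: [-0.3, -0.8, -3.4]
width: 15.4
```

Call:
jog_arm(
  steps=[
    {"dp": [0,0,-0.015],"turn": [0,0,0],"claw": 0},
    {"dp": [0,0,-0.015],"turn": [0,0,0],"claw": 0},
    {"dp": [0,0,-0.015],"turn": [0,0,0],"claw": 0},
  ],
)

```text
t: 9.3
ee_pos: [543.8, -219.9, 132.4]
orientation: [-1.57, -0.07, 0.07]
ft_force: [-1.4, 0.5, 4.1]
width: 15.1
```

Call:
jog_arm(
  steps=[
    {"dp": [-0.002,0,-0.01],"turn": [0,0,0],"claw": 0},
    {"dp": [-0.002,0,-0.01],"turn": [0,0,0],"claw": 0},
    {"dp": [-0.002,0,-0.01],"turn": [0,0,0],"claw": 0},
  ],
)

```text
t: 9.55
ee_pos: [543.8, -220.0, 132.4]
orientation: [-1.57, -0.07, 0.069]
ft_force: [-3.3, 1.3, 6.5]
width: 15.2
```

```bash
python3 - <<'E'
from held import *
st(); d=snap('side','s9');o=st()
held(d,o,np.radians(-84.9))
cv2.imwrite('pics/c9.png',cv2.resize(d['img'][200:320,380:500,::-1],None,fx=5,fy=5,interpolation=cv2.INTER_CUBIC))
E
```

```text
t 9.55 pos [ 543.8 -220.   132.4] yaw 5.09 ydir [ 0.001 -0.    -1.   ] F [-3.3  1.3  6.5] M [0.26 0.49 0.01] w 15.2
t 9.60 pos [ 543.8 -220.   132.3] yaw 5.09 ydir [ 0.001 -0.    -1.   ] F [-2.7  2.   6.3] M [ 0.2   0.45 -0.03] w 15.4
mid [ 541.901 -208.171  148.944] yaw -84.42035388015658 pitch 0.6328749042219612 res 0.7336358650951382 551
grasp point rel cutter: along 11.9 lat 0.7 up 2.4
```

View pics/c9.png

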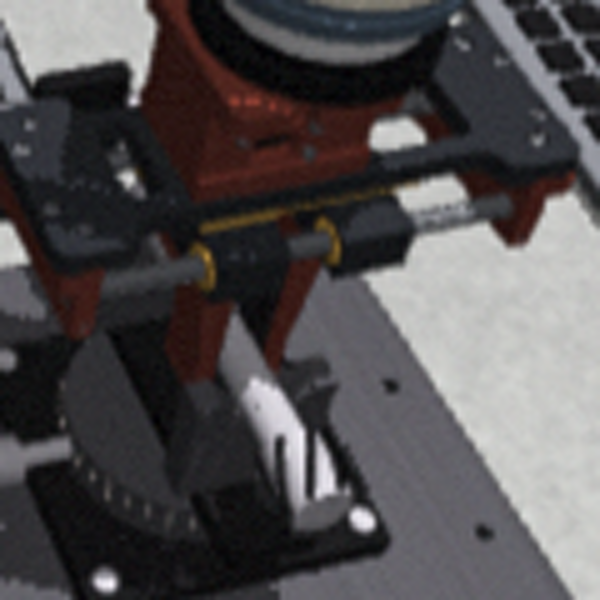

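Call:
jog_arm(
  steps=[
    {"dp": [-0.005,0,0],"turn": [0,0,0],"claw": 0},
    {"dp": [-0.005,0,-0.005],"turn": [0,0,0],"claw": 0},
    {"dp": [-0.005,0,-0.005],"turn": [0,0,0],"claw": 0.19},
    {"dp": [-0.005,0,-0.005],"turn": [0,0,0],"claw": 0.21},
    {"dp": [-0.005,0,-0.005],"turn": [0,0,0],"claw": 0.23},
    {"dp": [-0.005,0,-0.005],"turn": [0,0,0],"claw": 0.26},
    {"dp": [-0.005,0,-0.005],"turn": [0,0,0],"claw": 0.3},
    {"dp": [-0.005,0,-0.005],"turn": [0,0,0],"claw": 0.35},
    {"dp": [-0.005,0,-0.005],"turn": [0,0,0],"claw": 0.4},
    {"dp": [-0.005,0,-0.005],"turn": [0,0,0],"claw": 0.4},
  ],
)

```text
t: 10.43
ee_pos: [543.4, -220.0, 131.9]
orientation: [-1.57, -0.07, 0.069]
ft_force: [-0.1, 0.6, -0.0]
width: 34.4
```

```bash
python3 - <<'E'
from held import *
st(); d=snap('side','s10');o=st()
held(d,o,np.radians(-84.9))
cv2.imwrite('pics/c10.png',cv2.resize(d['img'][200:320,380:500,::-1],None,fx=5,fy=5,interpolation=cv2.INTER_CUBIC))
E
```

```text
t 10.43 pos [ 543.4 -220.   131.9] yaw 5.09 ydir [ 0.001 -0.    -1.   ] F [-0.1  0.6 -0. ] M [-0.04  0.07 -0.04] w 34.4
t 10.48 pos [ 543.4 -220.   131.9] yaw 5.09 ydir [ 0.001 -0.    -1.   ] F [-0.1 -0.1 -0.4] M [-0.03  0.07  0.02] w 35.0
mid [ 542.196 -208.294  148.663] yaw -84.65678161536785 pitch 0.9382134037736879 res 0.7160703944252607 515
grasp point rel cutter: along 11.8 lat 0.1 up 2.3
```

View pics/c10.png

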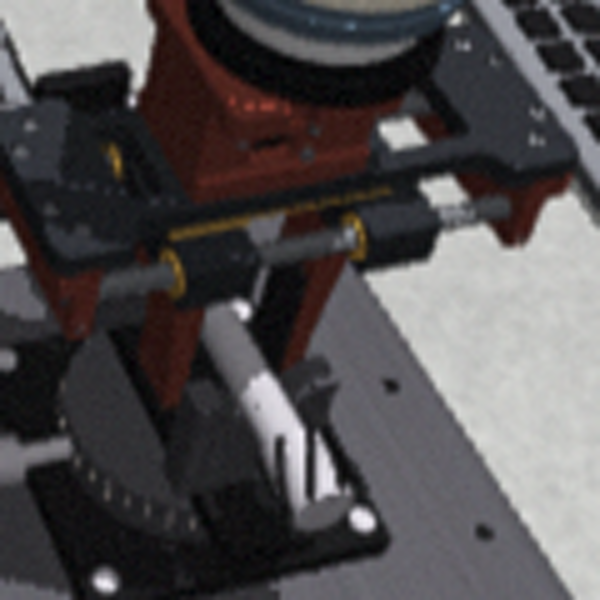

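Call:
jog_arm(
  steps=[
    {"dp": [0,0,0.05],"turn": [0,0,0],"claw": 0.4},
    {"dp": [0,0,0.15],"turn": [0,0,0],"claw": 0.4},
    {"dp": [0,0,0.35],"turn": [0,0,0],"claw": 0.4},
    {"dp": [0,0,0.6],"turn": [0,0,0],"claw": 0.4},
    {"dp": [0,0,0.9],"turn": [0,0,0],"claw": 0.4},
    {"dp": [0,0,1],"turn": [0,0,0],"claw": 0.4},
    {"dp": [0,0,1],"turn": [0,0,0],"claw": 0.4},
  ],
)

```text
t: 11.07
ee_pos: [544.9, -220.6, 214.8]
orientation: [-1.572, -0.074, 0.066]
ft_force: [0.6, -0.9, 0.3]
width: 35.1
```

Call:
jog_arm(
  steps=[
    {"dp": [-0.007,0.44,0],"turn": [0,0,0],"claw": 0.65},
    {"dp": [-0.014,0.886,0],"turn": [0,0,0],"claw": 0.65},
    {"dp": [-0.014,0.886,0],"turn": [0,0,0],"claw": 0.65},
  ],
)

```text
t: 11.32
ee_pos: [542.5, -145.5, 213.6]
orientation: [-1.57, -0.074, 0.069]
ft_force: [-0.2, -0.1, -0.2]
width: 51.8
```

Call:
jog_arm(
  steps=[
    {"dp": [-0.007,0.44,0],"turn": [0,0,0],"claw": 0.65},
    {"dp": [-0.014,0.886,0],"turn": [0,0,0],"claw": 0.65},
    {"dp": [-0.014,0.886,0],"turn": [0,0,0],"claw": 0.65},
  ],
)

```text
t: 11.57
ee_pos: [540.1, -70.4, 212.3]
orientation: [-1.568, -0.074, 0.073]
ft_force: [0.5, 0.1, 0.5]
width: 57.3
```

Call:
jog_arm(
  steps=[
    {"dp": [-0.007,0.44,0],"turn": [0,0,0],"claw": 0.65},
    {"dp": [-0.014,0.886,0],"turn": [0,0,0],"claw": 0.65},
    {"dp": [-0.014,0.886,0],"turn": [0,0,0],"claw": 0.65},
  ],
)

```text
t: 11.82
ee_pos: [538.2, 4.2, 211.3]
orientation: [-1.566, -0.075, 0.077]
ft_force: [-0.5, 0.6, 0.9]
width: 57.0
```

Call:
jog_arm(
  steps=[
    {"dp": [-0.007,0.44,0],"turn": [0,0,0],"claw": 0.65},
    {"dp": [-0.014,0.886,0],"turn": [0,0,0],"claw": 0.65},
    {"dp": [-0.014,0.886,0],"turn": [0,0,0],"claw": 0.65},
  ],
)

```text
t: 12.07
ee_pos: [536.8, 78.5, 210.5]
orientation: [-1.565, -0.077, 0.08]
ft_force: [-0.1, 0.2, -0.5]
width: 57.3
```

Call:
jog_arm(
  steps=[
    {"dp": [-0.007,0.44,0],"turn": [0,0,0],"claw": 0.65},
    {"dp": [-0.014,0.886,0],"turn": [0,0,0],"claw": 0.65},
    {"dp": [-0.014,0.886,0],"turn": [0,0,0],"claw": 0.65},
  ],
)

```text
t: 12.32
ee_pos: [535.9, 152.6, 209.9]
orientation: [-1.564, -0.08, 0.082]
ft_force: [-0.3, 0.6, 0.1]
width: 56.9
```

Call:
jog_arm(
  steps=[
    {"dp": [-0.007,0.44,0],"turn": [0,0,0],"claw": 0.65},
    {"dp": [-0.014,0.886,0],"turn": [0,0,0],"claw": 0.65},
    {"dp": [-0.014,0.886,0],"turn": [0,0,0],"claw": 0.65},
  ],
)

```text
t: 12.57
ee_pos: [535.3, 226.5, 209.4]
orientation: [-1.563, -0.082, 0.084]
ft_force: [-0.6, -0.7, -0.6]
width: 57.3
```

```bash
python3 - <<'E'
from held import *
st(); d=snap('side','s11');d2=snap('top','t11');o=st()
class O(dict): pass
for dd in(d,d2):
    held(dd,{'ee_pos':np.array([543.4,-220,131])},np.radians(-84.9),12)
cv2.imwrite('pics/c11.png',cv2.resize(d['img'][200:320,380:500,::-1],None,fx=5,fy=5,interpolation=cv2.INTER_CUBIC))
cv2.imwrite('pics/c12.png',cv2.resize(d2['img'][90:190,370:560,::-1],None,fx=4,fy=4,interpolation=cv2.INTER_CUBIC))
E
```

```text
t 12.57 pos [535.3 226.5 209.4] yaw 6.07 ydir [-0.002  0.006 -1.   ] F [-0.6 -0.7 -0.6] M [-0.1   0.06  0.05] w 57.3
t 12.67 pos [534.8 223.  209.1] yaw 6.04 ydir [-0.003  0.004 -1.   ] F [-1.4  0.3 -0.4] M [-0.05  0.09  0.  ] w 56.9
mid [ 542.358 -208.185  149.516] yaw -85.06333376468704 pitch 0.189377164588108 res 0.7064269396100973 810
grasp point rel cutter: along 11.9 lat 0.0 up 0.5
mid [ 541.305 -210.146  149.798] yaw -85.10543563239165 pitch 0.3141371308941335 res 1.3723202963877923 432
grasp point rel cutter: along 10.0 lat 1.2 up 0.2
```

View pics/c11.png

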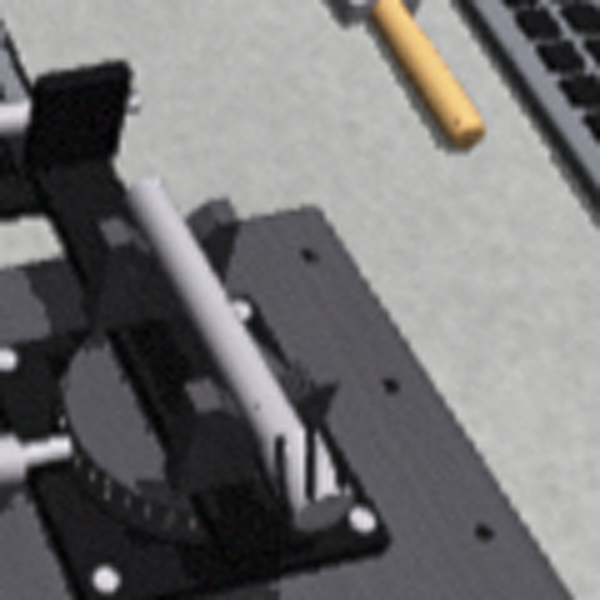

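View pics/c12.png

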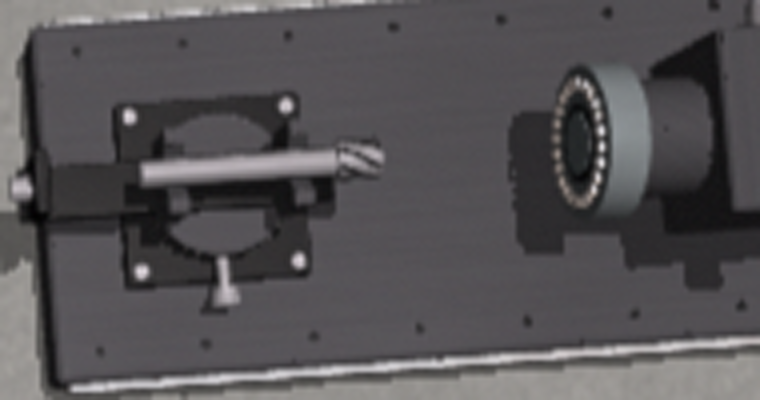

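Call:
jog_arm(
  steps=[
    {"dp": [0,0.4,0],"turn": [-0.0013,-0.001,0],"claw": 0.65},
    {"dp": [0,0.8,-0.1],"turn": [-0.0013,-0.001,0],"claw": 0.65},
    {"dp": [0,0.8,-0.3],"turn": [-0.0013,-0.001,0],"claw": 0.65},
    {"dp": [0,0.8,-0.3],"turn": [-0.0013,-0.001,0],"claw": 0.65},
  ],
)

```text
t: 13.0
ee_pos: [533.6, 285.3, 182.2]
orientation: [-1.572, -0.08, 0.086]
ft_force: [-0.1, -0.6, -0.2]
width: 57.2
```

Call:
jog_arm(
  steps=[
    {"dp": [0,0.35,-0.2],"turn": [0,0,0],"claw": 0.65},
    {"dp": [0,0.72,-0.5],"turn": [0,0,0],"claw": 0.65},
    {"dp": [0,0.72,-0.7],"turn": [0,0,0],"claw": 0.65},
    {"dp": [0,0.72,-0.7],"turn": [0,0,0],"claw": 0.65},
    {"dp": [0,0.72,-0.7],"turn": [0,0,0],"claw": 0.65},
    {"dp": [0,0.72,-0.7],"turn": [0,0,0],"claw": 0.65},
  ],
)

```text
t: 13.5
ee_pos: [534.4, 341.3, 127.2]
orientation: [-1.572, -0.08, 0.085]
ft_force: [0.7, -0.3, 0.8]
width: 57.2
```

```bash
python3 - <<'E'
from held import *
st(); d=snap('side','s12');o=st()
P=cloud(d); X,Y,Z=P[...,0],P[...,1],P[...,2]
z=o['ee_pos'][2]
q=P[(Z>z-5)&(Z<z+40)&(abs(X-535)<70)&(abs(Y-347)<70)]
print(np.percentile(q,[0,2,50,98,100],axis=0))
cv2.imwrite('pics/c13.png',cv2.resize(d['img'][80:180,300:420,::-1],None,fx=5,fy=5,interpolation=cv2.INTER_CUBIC))
E
```

```text
t 13.50 pos [534.4 341.3 127.2] yaw 6.00 ydir [-0.003 -0.003 -1.   ] F [ 0.7 -0.3  0.8] M [-0.01  0.06 -0.05] w 57.2
t 13.55 pos [534.6 341.7 127.7] yaw 5.99 ydir [-0.002 -0.002 -1.   ] F [ 0.7 -0.1 -0.5] M [-0.04  0.03  0.01] w 56.9
[[494.568 321.156 124.407]
 [495.835 323.569 127.063]
 [562.059 332.335 147.831]
 [572.198 351.067 166.817]
 [573.321 355.043 167.039]]
```

View pics/c13.png

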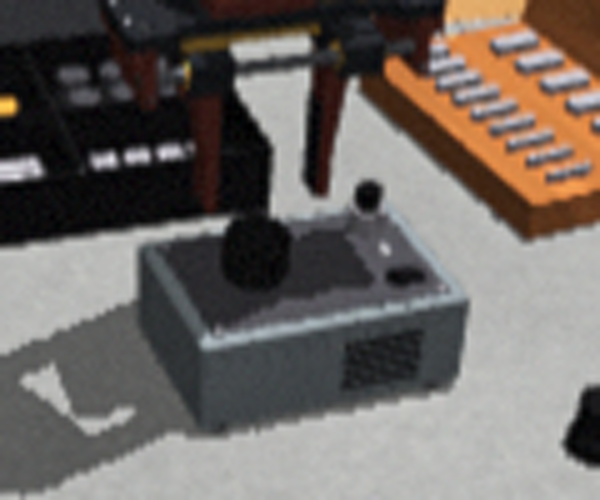

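Call:
jog_arm(
  steps=[
    {"dp": [0,0.069,0],"turn": [0,0,0],"claw": 0.65},
    {"dp": [0,0.069,-0.1],"turn": [0,0,0],"claw": 0.65},
    {"dp": [0,0.069,-0.25],"turn": [0,0,0],"claw": 0.65},
    {"dp": [0,0.069,-0.4],"turn": [0,0,0],"claw": 0.65},
    {"dp": [0,0.069,-0.55],"turn": [0,0,0],"claw": 0.65},
    {"dp": [0,0.069,-0.67],"turn": [0,0,0],"claw": 0.65},
    {"dp": [0,0.069,-0.68],"turn": [0,0,0],"claw": 0.65},
    {"dp": [0,0.069,-0.68],"turn": [0,0,0],"claw": 0.65},
    {"dp": [0,0.069,-0.68],"turn": [0,0,0],"claw": 0.65},
  ],
)

```text
t: 14.3
ee_pos: [534.7, 347.2, 73.1]
orientation: [-1.571, -0.08, 0.084]
ft_force: [0.1, -0.3, 0.5]
width: 57.2
```

Call:
jog_arm(
  steps=[
    {"dp": [0,0,0],"turn": [0,0,0],"claw": 0.4},
    {"dp": [0,0,0],"turn": [0,0,0],"claw": 0.3},
    {"dp": [0,0,0],"turn": [0,0,0],"claw": 0.2},
    {"dp": [0,0,0],"turn": [0,0,0],"claw": 0.1},
    {"dp": [0,0,0],"turn": [0,0,0],"claw": 0},
    {"dp": [0,0,0],"turn": [0,0,0],"claw": 0},
    {"dp": [0,0,0],"turn": [0,0,0],"claw": 0},
  ],
)

```text
t: 14.88
ee_pos: [535.1, 347.4, 73.6]
orientation: [-1.571, -0.081, 0.084]
ft_force: [0.7, 0.5, 4.6]
width: 37.4
```

```bash
python3 - <<'E'
from h import *
st(); d=snap('side','s13')
st()
cv2.imwrite('pics/c14.png',cv2.resize(d['img'][80:180,300:420,::-1],None,fx=5,fy=5,interpolation=cv2.INTER_CUBIC))
E
```

```text
t 14.88 pos [535.1 347.4  73.6] yaw 5.99 ydir [-0.0016 -0.0017 -1.    ] F [0.7 0.5 4.6] M [-0.06  0.04 -0.05] w 37.4
t 14.93 pos [535.2 347.5  73.6] yaw 6.00 ydir [-0.0016 -0.0017 -1.    ] F [ 0.5 -0.1  5. ] M [-0.12  0.02 -0.05] w 37.6
```

View pics/c14.png

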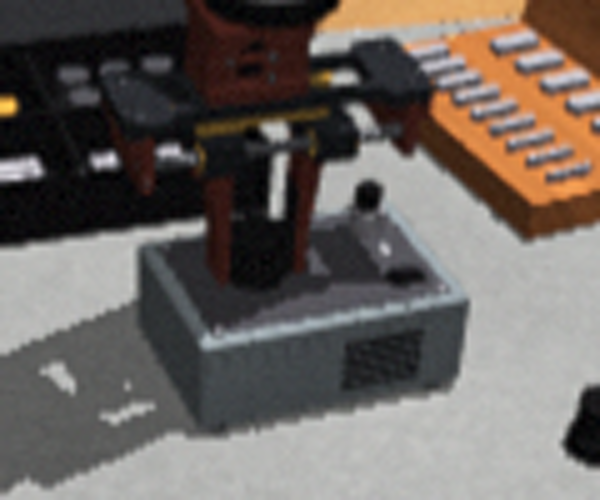

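Call:
jog_arm(
  steps=[
    {"dp": [0,0,0],"turn": [0,0,0.02],"claw": 0},
    {"dp": [0,0,0],"turn": [0,0,0.04],"claw": 0},
    {"dp": [0,0,0],"turn": [0,0,0.0556],"claw": 0},
    {"dp": [0,0,0],"turn": [0,0,0.0556],"claw": 0},
  ],
)

```text
t: 15.27
ee_pos: [535.3, 347.5, 73.6]
orientation: [-1.561, -0.219, 0.222]
ft_force: [1.2, 0.7, 1.5]
width: 37.4
```

```bash
python3 -c "
from h import *
st()"
```

```text
t 15.27 pos [535.3 347.5  73.6] yaw 16.09 ydir [-0.0012 -0.0018 -1.    ] F [1.2 0.7 1.5] M [-0.12 -0.01 -0.07] w 37.4
```

Call:
jog_arm(
  steps=[
    {"dp": [0,0,0],"turn": [0,0,0.02],"claw": 0},
    {"dp": [0,0,0],"turn": [0,0,0.04],"claw": 0},
    {"dp": [0,0,0],"turn": [0,0,0.0556],"claw": 0},
    {"dp": [0,0,0],"turn": [0,0,0.0556],"claw": 0},
  ],
)

```text
t: 15.6
ee_pos: [535.4, 347.5, 73.7]
orientation: [-1.543, -0.357, 0.358]
ft_force: [1.4, -0.3, 2.1]
width: 37.9
```

```bash
python3 -c "
from h import *
st()"
```

```text
t 15.60 pos [535.4 347.5  73.7] yaw 26.13 ydir [-5.0e-04 -1.9e-03 -1.0e+00] F [ 1.4 -0.3  2.1] M [-0.03 -0.1   0.11] w 37.9
```

Call:
jog_arm(
  steps=[
    {"dp": [0,0,0],"turn": [0,0,0.02],"claw": 0},
    {"dp": [0,0,0],"turn": [0,0,0.04],"claw": 0},
    {"dp": [0,0,0],"turn": [0,0,0.0556],"claw": 0},
    {"dp": [0,0,0],"turn": [0,0,0.0556],"claw": 0},
  ],
)

```text
t: 15.93
ee_pos: [535.5, 347.6, 73.6]
orientation: [-1.516, -0.493, 0.494]
ft_force: [1.9, 0.4, 1.2]
width: 37.7
```

```bash
python3 -c "
from h import *
st()"
```

```text
t 15.93 pos [535.5 347.6  73.6] yaw 36.08 ydir [-0.     -0.0019 -1.    ] F [1.9 0.4 1.2] M [ 0.   -0.05  0.02] w 37.7
```

Call:
jog_arm(
  steps=[
    {"dp": [0,0,0],"turn": [0,0,0.02],"claw": 0},
    {"dp": [0,0,0],"turn": [0,0,0.04],"claw": 0},
    {"dp": [0,0,0],"turn": [0,0,0.0556],"claw": 0},
    {"dp": [0,0,0],"turn": [0,0,0.0556],"claw": 0},
  ],
)

```text
t: 16.27
ee_pos: [535.5, 347.6, 73.6]
orientation: [-1.48, -0.627, 0.628]
ft_force: [1.9, 0.6, 2.0]
width: 36.8
```

```bash
python3 -c "
from h import *
st()"
```

```text
t 16.27 pos [535.5 347.6  73.6] yaw 45.99 ydir [ 4.0e-04 -1.7e-03 -1.0e+00] F [1.9 0.6 2. ] M [ 0.04 -0.05 -0.07] w 36.8
```

Call:
jog_arm(
  steps=[
    {"dp": [0,0,0],"turn": [0,0,0.02],"claw": 0},
    {"dp": [0,0,0],"turn": [0,0,0.04],"claw": 0},
    {"dp": [0,0,0],"turn": [0,0,0.0556],"claw": 0},
    {"dp": [0,0,0],"turn": [0,0,0.0556],"claw": 0},
  ],
)

```text
t: 16.6
ee_pos: [535.7, 347.7, 73.6]
orientation: [-1.435, -0.761, 0.761]
ft_force: [1.2, 1.3, 0.4]
width: 37.8
```

```bash
python3 -c "
from h import *
st()"
```

```text
t 16.60 pos [535.7 347.7  73.6] yaw 55.89 ydir [ 0.001  -0.0014 -1.    ] F [1.2 1.3 0.4] M [ 0.18 -0.14  0.15] w 37.8
```

Call:
jog_arm(
  steps=[
    {"dp": [0,0,0],"turn": [0,0,0.02],"claw": 0},
    {"dp": [0,0,0],"turn": [0,0,0.04],"claw": 0},
    {"dp": [0,0,0],"turn": [0,0,0.0556],"claw": 0},
    {"dp": [0,0,0],"turn": [0,0,0.0556],"claw": 0},
  ],
)

```text
t: 16.93
ee_pos: [535.7, 347.9, 73.6]
orientation: [-1.382, -0.893, 0.892]
ft_force: [1.8, 0.6, 0.9]
width: 37.8
```

```bash
python3 -c "
from h import *
st()"
```

```text
t 16.93 pos [535.7 347.9  73.6] yaw 65.76 ydir [ 0.0014 -0.001  -1.    ] F [1.8 0.6 0.9] M [ 0.2  -0.13  0.05] w 37.8
```

Call:
jog_arm(
  steps=[
    {"dp": [0,0,0],"turn": [0,0,0.014],"claw": 0},
    {"dp": [0,0,0],"turn": [0,0,0.028],"claw": 0},
    {"dp": [0,0,0],"turn": [0,0,0.028],"claw": 0},
  ],
)

```text
t: 17.18
ee_pos: [535.7, 347.9, 73.6]
orientation: [-1.352, -0.957, 0.956]
ft_force: [1.4, 0.9, 1.0]
width: 37.6
```

```bash
python3 -c "
from h import *
st()"
```

```text
t 17.18 pos [535.7 347.9  73.6] yaw 70.62 ydir [ 1.4e-03 -8.0e-04 -1.0e+00] F [1.4 0.9 1. ] M [ 0.09 -0.08 -0.17] w 37.6
```

Call:
jog_arm(
  steps=[
    {"dp": [0,0,0],"turn": [0,0,0.014],"claw": 0},
    {"dp": [0,0,0],"turn": [0,0,0.028],"claw": 0},
    {"dp": [0,0,0],"turn": [0,0,0.028],"claw": 0},
  ],
)

```text
t: 17.43
ee_pos: [535.7, 348.0, 73.6]
orientation: [-1.32, -1.022, 1.02]
ft_force: [1.1, 0.7, 0.6]
width: 37.8
```

```bash
python3 -c "
from h import *
st()"
```

```text
t 17.43 pos [535.7 348.   73.6] yaw 75.50 ydir [ 1.4e-03 -6.0e-04 -1.0e+00] F [1.1 0.7 0.6] M [ 0.16 -0.08 -0.08] w 37.8
```

Call:
jog_arm(
  steps=[
    {"dp": [0,0,0],"turn": [0,0,0.02],"claw": 0},
    {"dp": [0,0,0],"turn": [0,0,0.04],"claw": 0},
    {"dp": [0,0,0],"turn": [0,0,0.0556],"claw": 0},
    {"dp": [0,0,0],"turn": [0,0,0.0556],"claw": 0},
  ],
)

```text
t: 17.77
ee_pos: [535.8, 348.1, 73.6]
orientation: [-1.247, -1.151, 1.149]
ft_force: [1.3, 1.4, 0.4]
width: 37.6
```

```bash
python3 -c "
from h import *
st()"
```

```text
t 17.77 pos [535.8 348.1  73.6] yaw 85.39 ydir [ 1.7e-03 -1.0e-04 -1.0e+00] F [1.3 1.4 0.4] M [ 0.37 -0.05  0.12] w 37.6
```

Call:
jog_arm(
  steps=[
    {"dp": [0,0,0],"turn": [0,0,0.02],"claw": 0},
    {"dp": [0,0,0],"turn": [0,0,0.04],"claw": 0},
    {"dp": [0,0,0],"turn": [0,0,0.0556],"claw": 0},
    {"dp": [0,0,0],"turn": [0,0,0.0556],"claw": 0},
  ],
)

```text
t: 18.1
ee_pos: [535.7, 348.2, 73.6]
orientation: [-1.166, -1.278, 1.275]
ft_force: [1.2, 0.9, 0.7]
width: 37.7
```

```bash
python3 -c "
from h import *
st()"
```

```text
t 18.10 pos [535.7 348.2  73.6] yaw 95.25 ydir [ 1.7e-03  4.0e-04 -1.0e+00] F [1.2 0.9 0.7] M [0.43 0.03 0.09] w 37.7
```

Call:
jog_arm(
  steps=[
    {"dp": [0,0,0],"turn": [0,0,0.014],"claw": 0},
    {"dp": [0,0,0],"turn": [0,0,0.028],"claw": 0},
    {"dp": [0,0,0],"turn": [0,0,0.028],"claw": 0},
  ],
)

```text
t: 18.35
ee_pos: [535.4, 348.2, 73.6]
orientation: [-1.121, -1.338, 1.336]
ft_force: [-0.4, 1.5, 1.8]
width: 37.7
```

```bash
python3 -c "
from h import *
st()"
```

```text
t 18.35 pos [535.4 348.2  73.6] yaw 100.03 ydir [ 7.e-04  6.e-04 -1.e+00] F [-0.4  1.5  1.8] M [ 0.11  0.19 -0.64] w 37.7
```

Call:
jog_arm(
  steps=[
    {"dp": [0,0,0],"turn": [0,0,-0.022],"claw": 0},
    {"dp": [0,0,0],"turn": [0,0,-0.022],"claw": 0},
    {"dp": [0,0,0],"turn": [0,0,-0.022],"claw": 0},
  ],
)

```text
t: 18.6
ee_pos: [535.3, 348.2, 73.6]
orientation: [-1.158, -1.287, 1.285]
ft_force: [1.4, 1.0, 1.4]
width: 37.6
```

```bash
python3 -c "
from h import *
st()"
```

```text
t 18.60 pos [535.3 348.2  73.6] yaw 96.02 ydir [ 8.e-04  5.e-04 -1.e+00] F [1.4 1.  1.4] M [0.43 0.07 0.16] w 37.6
```

Call:
jog_arm(
  steps=[
    {"dp": [0,0,0],"turn": [0,0,-0.02],"claw": 0},
    {"dp": [0,0,0],"turn": [0,0,-0.04],"claw": 0},
    {"dp": [0,0,0],"turn": [0,0,-0.0556],"claw": 0},
    {"dp": [0,0,0],"turn": [0,0,-0.0556],"claw": 0},
  ],
)

```text
t: 18.93
ee_pos: [535.3, 348.2, 73.6]
orientation: [-1.243, -1.157, 1.156]
ft_force: [1.2, 0.3, 2.0]
width: 37.4
```

```bash
python3 -c "
from h import *
st()"
```

```text
t 18.93 pos [535.3 348.2  73.6] yaw 85.92 ydir [ 1.e-03  2.e-04 -1.e+00] F [1.2 0.3 2. ] M [ 0.27 -0.01  0.13] w 37.4
```

Call:
jog_arm(
  steps=[
    {"dp": [0,0,0],"turn": [0,0,-0.02],"claw": 0},
    {"dp": [0,0,0],"turn": [0,0,-0.04],"claw": 0},
    {"dp": [0,0,0],"turn": [0,0,-0.0556],"claw": 0},
    {"dp": [0,0,0],"turn": [0,0,-0.0556],"claw": 0},
  ],
)

```text
t: 19.27
ee_pos: [535.4, 348.1, 73.6]
orientation: [-1.316, -1.026, 1.025]
ft_force: [0.3, -0.1, 1.5]
width: 37.3
```

```bash
python3 -c "
from h import *
st()"
```

```text
t 19.27 pos [535.4 348.1  73.6] yaw 75.89 ydir [ 9.e-04 -1.e-04 -1.e+00] F [ 0.3 -0.1  1.5] M [ 0.07 -0.01 -0.15] w 37.3
```

Call:
jog_arm(
  steps=[
    {"dp": [0,0,0],"turn": [0,0,-0.02],"claw": 0},
    {"dp": [0,0,0],"turn": [0,0,-0.04],"claw": 0},
    {"dp": [0,0,0],"turn": [0,0,-0.0556],"claw": 0},
    {"dp": [0,0,0],"turn": [0,0,-0.0556],"claw": 0},
  ],
)

```text
t: 19.6
ee_pos: [535.4, 348.0, 73.6]
orientation: [-1.38, -0.895, 0.894]
ft_force: [0.8, 0.4, 1.3]
width: 37.4
```

```bash
python3 -c "
from h import *
st()"
```

```text
t 19.60 pos [535.4 348.   73.6] yaw 65.94 ydir [ 9.e-04 -4.e-04 -1.e+00] F [0.8 0.4 1.3] M [ 0.13 -0.01  0.06] w 37.4
```

Call:
jog_arm(
  steps=[
    {"dp": [0,0,0],"turn": [0,0,-0.02],"claw": 0},
    {"dp": [0,0,0],"turn": [0,0,-0.04],"claw": 0},
    {"dp": [0,0,0],"turn": [0,0,-0.0556],"claw": 0},
    {"dp": [0,0,0],"turn": [0,0,-0.0556],"claw": 0},
  ],
)

```text
t: 19.93
ee_pos: [535.3, 348.0, 73.6]
orientation: [-1.434, -0.763, 0.762]
ft_force: [1.4, 0.5, 1.5]
width: 37.4
```

```bash
python3 -c "
from h import *
st()"
```

```text
t 19.93 pos [535.3 348.   73.6] yaw 56.03 ydir [ 8.e-04 -7.e-04 -1.e+00] F [1.4 0.5 1.5] M [ 0.12 -0.05  0.04] w 37.4
```

Call:
jog_arm(
  steps=[
    {"dp": [0,0,0],"turn": [0,0,-0.03],"claw": 0},
    {"dp": [0,0,0],"turn": [0,0,-0.06],"claw": 0},
    {"dp": [0,0,0],"turn": [0,0,-0.09],"claw": 0},
    {"dp": [0,0,0],"turn": [0,0,-0.111],"claw": 0},
    {"dp": [0,0,0],"turn": [0,0,-0.111],"claw": 0},
  ],
)

```text
t: 20.35
ee_pos: [535.3, 347.9, 73.6]
orientation: [-1.515, -0.494, 0.494]
ft_force: [0.9, 0.9, 1.2]
width: 37.6
```

```bash
python3 -c "
from h import *
st()"
```

```text
t 20.35 pos [535.3 347.9  73.6] yaw 36.15 ydir [ 3.0e-04 -1.2e-03 -1.0e+00] F [0.9 0.9 1.2] M [-0.01  0.01  0.01] w 37.6
```

Call:
jog_arm(
  steps=[
    {"dp": [0,0,0],"turn": [0,0,-0.02],"claw": 0},
    {"dp": [0,0,0],"turn": [0,0,-0.04],"claw": 0},
    {"dp": [0,0,0],"turn": [0,0,-0.0556],"claw": 0},
    {"dp": [0,0,0],"turn": [0,0,-0.0556],"claw": 0},
  ],
)

```text
t: 20.68
ee_pos: [535.2, 347.8, 73.6]
orientation: [-1.542, -0.36, 0.36]
ft_force: [-0.1, -0.3, 1.8]
width: 37.6
```

```bash
python3 -c "
from h import *
st()"
```

```text
t 20.68 pos [535.2 347.8  73.6] yaw 26.31 ydir [ 0.     -0.0013 -1.    ] F [-0.1 -0.3  1.8] M [0.   0.11 0.02] w 37.6
```

Call:
jog_arm(
  steps=[
    {"dp": [0,0,0],"turn": [0,0,-0.03],"claw": 0},
    {"dp": [0,0,0],"turn": [0,0,-0.06],"claw": 0},
    {"dp": [0,0,0],"turn": [0,0,-0.09],"claw": 0},
    {"dp": [0,0,0],"turn": [0,0,-0.111],"claw": 0},
    {"dp": [0,0,0],"turn": [0,0,-0.111],"claw": 0},
  ],
)

```text
t: 21.1
ee_pos: [535.1, 347.8, 73.6]
orientation: [-1.57, -0.088, 0.089]
ft_force: [0.2, -0.1, 1.5]
width: 37.5
```

```bash
python3 -c "
from h import *
st()"
```

```text
t 21.10 pos [535.1 347.8  73.6] yaw 6.47 ydir [-6.0e-04 -1.3e-03 -1.0e+00] F [ 0.2 -0.1  1.5] M [-0.03  0.15  0.08] w 37.5
```

Call:
jog_arm(
  steps=[
    {"dp": [0,0,0],"turn": [0,0,-0.02],"claw": 0},
    {"dp": [0,0,0],"turn": [0,0,-0.04],"claw": 0},
    {"dp": [0,0,0],"turn": [0,0,-0.0556],"claw": 0},
    {"dp": [0,0,0],"turn": [0,0,-0.0556],"claw": 0},
  ],
)

```text
t: 21.43
ee_pos: [535.0, 347.8, 73.6]
orientation: [-1.572, 0.046, -0.045]
ft_force: [1.2, 0.1, 2.3]
width: 37.3
```

```bash
python3 -c "
from h import *
st()"
```

```text
t 21.43 pos [535.  347.8  73.6] yaw -3.33 ydir [-0.001  -0.0012 -1.    ] F [1.2 0.1 2.3] M [0.03 0.23 0.03] w 37.3
```

Call:
jog_arm(
  steps=[
    {"dp": [0,0,0],"turn": [0,0,-0.02],"claw": 0},
    {"dp": [0,0,0],"turn": [0,0,-0.04],"claw": 0},
    {"dp": [0,0,0],"turn": [0,0,-0.0556],"claw": 0},
    {"dp": [0,0,0],"turn": [0,0,-0.0556],"claw": 0},
  ],
)

```text
t: 21.77
ee_pos: [535.0, 347.8, 73.6]
orientation: [-1.564, 0.181, -0.179]
ft_force: [0.0, 0.6, 1.4]
width: 37.6
```

```bash
python3 -c "
from h import *
st()"
```

```text
t 21.77 pos [535.  347.8  73.6] yaw -13.16 ydir [-0.0013 -0.001  -1.    ] F [0.  0.6 1.4] M [-0.03  0.19 -0.09] w 37.6
```

Call:
jog_arm(
  steps=[
    {"dp": [0,0,0],"turn": [0,0,-0.02],"claw": 0},
    {"dp": [0,0,0],"turn": [0,0,-0.04],"claw": 0},
    {"dp": [0,0,0],"turn": [0,0,-0.0556],"claw": 0},
    {"dp": [0,0,0],"turn": [0,0,-0.0556],"claw": 0},
  ],
)

```text
t: 22.1
ee_pos: [535.0, 347.8, 73.6]
orientation: [-1.549, 0.316, -0.314]
ft_force: [-0.0, 1.5, 1.1]
width: 37.5
```

```bash
python3 -c "
from h import *
st()"
```

```text
t 22.10 pos [535.  347.8  73.6] yaw -22.98 ydir [-1.5e-03 -7.0e-04 -1.0e+00] F [-0.   1.5  1.1] M [ 0.02  0.15 -0.06] w 37.5
```

Call:
jog_arm(
  steps=[
    {"dp": [0,0,0],"turn": [0,0,0],"claw": 0.45},
    {"dp": [0,0,0],"turn": [0,0,0],"claw": 0.5},
    {"dp": [0,0,0],"turn": [0,0,0],"claw": 0.6},
    {"dp": [0,0,0],"turn": [0,0,0],"claw": 0.65},
    {"dp": [0,0,0],"turn": [0,0,0],"claw": 0.65},
    {"dp": [0,0,0.1],"turn": [0,0,0],"claw": 0.65},
    {"dp": [0,0,0.3],"turn": [0,0,0],"claw": 0.65},
    {"dp": [0,0,0.6],"turn": [0,0,0],"claw": 0.65},
    {"dp": [0,0,0.9],"turn": [0,0,0],"claw": 0.65},
    {"dp": [0,0,1],"turn": [0,0,0],"claw": 0.65},
    {"dp": [0,0,1],"turn": [0,0,0],"claw": 0.65},
  ],
)

```text
t: 23.02
ee_pos: [536.4, 348.7, 156.5]
orientation: [-1.545, 0.312, -0.316]
ft_force: [-0.2, 0.6, -0.6]
width: 57.1
```

Call:
jog_arm(
  steps=[
    {"dp": [0,0,0.3],"turn": [0,0,0],"claw": 0.65},
    {"dp": [0,0,0.7],"turn": [0,0,0],"claw": 0.65},
    {"dp": [0,0,0.7],"turn": [0,0,0],"claw": 0.65},
    {"dp": [0,0,0.7],"turn": [0,0,0],"claw": 0.65},
  ],
)

```text
t: 23.35
ee_pos: [537.0, 349.1, 213.2]
orientation: [-1.544, 0.311, -0.317]
ft_force: [0.5, -0.4, -0.3]
width: 56.9
```

```bash
python3 - <<'E'
from held import *
st(); d=snap('side','s20');d2=snap('top','t20');st()
for dd in(d,d2): held(dd,{'ee_pos':np.array([543.4,-220,131])},np.radians(-84.9),12)
E
```

```text
t 23.35 pos [537.  349.1 213.2] yaw -22.96 ydir [ 0.005  0.003 -1.   ] F [ 0.5 -0.4 -0.3] M [-0.04  0.12 -0.02] w 56.9
t 23.45 pos [535.6 348.2 210.8] yaw -22.96 ydir [ 0.001  0.001 -1.   ] F [ 0.3 -0.6  0.2] M [-0.08  0.11  0.  ] w 57.0
mid [ 542.341 -208.324  149.479] yaw -84.95493006660296 pitch 0.17870790307627088 res 0.689059948398584 816
grasp point rel cutter: along 11.7 lat 0.0 up 0.5
mid [ 541.208 -209.531  150.043] yaw -84.7445099186937 pitch 0.39089851937924175 res 1.3898795390740233 440
grasp point rel cutter: along 10.6 lat 1.2 up -0.0
```

View pics/s20.png

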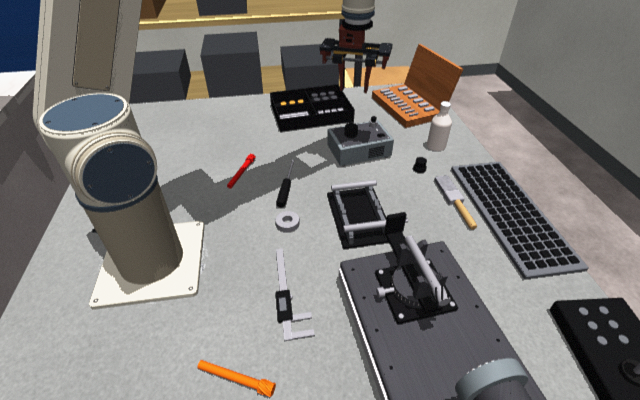

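View pics/t20.png

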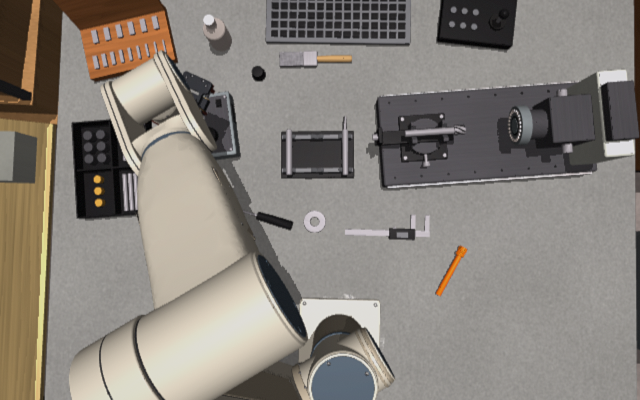

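```bash
python3 -c "
from h import *
print(ctrl.close_job())"
```

```text
the job is handed in; nothing more can be done
None
```

The job is done and handed in at about 23.5 s of the 72 s: the cutter lies in both vee saddles with its head toward the ring light, and the light knob is set.

- **Cutter:** I took it from the middle place in the rack and lowered it until the wrist force showed contact, then released it slowly. In the side view its middle lies within about 0.5 mm of vee_mid. It tilts 0.2–0.4° in the camera fits, which is within their noise. The pin and the drill are still in the rack.
- **Knob:** I turned it anticlockwise three clicks to the firm stop, where the moment was 0.64 N m against 0.2 N m for the detent. From the first position I then turned it clockwise 119° of the 120°. The moment was close to zero when I released it, so the detent should hold it on the fourth click.

**Checks that disagreed or are missing:**
- The two cameras disagree by 1–2 mm. The side camera agreed with the arm, so I relied on it.
- With no pointer on the knob, the four clicks rest on the wrist angle and moment readings, not on a picture. On the way back those readings showed the first click clearly but the next three only faintly.

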